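# Strip the spring clips off a machine's drive spindles

## Robot

A 6-joint arm with a two-finger parallel gripper is mounted at the origin on the work surface. World frame = base frame: x ahead of the robot, y to its left, z up, the work surface at z = 0. Lengths are in m, angles in rad, forces in N, time in s.
With the tool pointing down it reaches from about 0.35 to 0.975 m from the base axis. Payload 4.9 kg.
Tool frame: the origin (TCP) lies at the very end of the fingers, on their centre line; the grasp point (between the pads) lies bot.hold_point_z behind it (bot.hold_point_z is the distance from the TCP to the grasp point, in m); z points along the fingers, y is the line along which they close (so a half turn about z gives the same grasp; the last joint's range is limited). The gripper opens to 85 mm and grips with 20 to 120 N. Pads are 22 mm wide; open, the fingers measure 114 mm over their backs; the gripper's body (76 mm by 85 mm) begins 54 mm behind the grasp point. The pads swing forward as they close: fully open they stand 13 mm farther back than shut.
Start: joints at [-1.465, 0.053, 1.613, -0, 1.476, -0.119], TCP at [0.139, -0.609, 0.231] pointing down, gripper open.
Joint ranges: [-3.01, 3.01], [-1.01, 2.22], [0.06, 2.58], [-1.02, 4.17], [0.09, 2.62], [-3.14, 3.14]. Speed limits (rad/s): [2.57, 2.57, 3.14, 3.14, 3.14, 3.14].

## Interface

Orientations are given as [roll, pitch, yaw] about the fixed x, y, z axes, in that order (R = Rz(yaw) Ry(pitch) Rx(roll)).
In Python, from workcell import bot gives the robot as it stands.
- The arm moves only by the shell command python3 -m crank 'ROWS' [FORCE]. ROWS is text: rows parted by semicolons, each of 7 numbers parted by spaces: the finger opening in m, from 0 to 0.0854, then the shift along the tool's x, y, z in m, then the turn, a rotation vector about the tool's x, y, z in rad. A call has exactly 10 rows; each row is the pose to reach, as a shift and turn from the pose commanded when the call began, along the tool's axes at that moment; what a row does not reach only later rows make up. A row lasts 1/12 s, in which the tool goes at most 41.7 mm and 7.16 degrees, less where a joint would pass 70% of its speed; a pose out of reach is approached as far as the arm can. A call with a gripper value outside its range is refused whole. The fingers move at their own pace and stop on an object; FORCE is the grip in N (left out, the last holds). Time passes only in rows, so rows that repeat a pose let the fingers close, or fill a call up. It gives the time, the measured TCP pose, the force, the opening and the grip force at its end, in the units of the state.
- bot.sense(): the state, without advancing time (a new reading comes with each control period).
- bot.grab_frame(name): name is "scene" or "top"; returns (picture, depth): 384x512x3 uint8, red, green, blue; 384x512 float32, m along the optical axis (not along the pixel's ray), 0 where there is no reading.
- bot.camera_info(name): a dict with "vfov" (degrees; the focal length in pixels is half the picture's height over the tangent of half this angle, whatever the lens; pixels are square), "cx", "cy" (the principal point, pixels), "dist_coeffs" ([k1, k2, p1, p2, k3] as OpenCV has them; the pictures are not rectified), "origin" and "attitude" of the camera in the world. Camera axes: x right, y up, looking along -z (the intrinsics and any distortion apply to the point x, -y, -z); pixel columns grow to the right and rows downward; lengths in m; the calibration is good to about 2 mm. A picture is of the moment at which its call begins. camera_info takes no time and is no camera call.
- bot.job_done(): hands the job in; it is judged then, once.
The state is a dict: "clock": time; "joint_pos": joint angles; "dq": joint speeds; "joint_efforts": joint torques, N m; "eef_pos": TCP position; "ee_rot": TCP orientation; "contact_force": force on the tool from outside, world axes, zero at the start; "torque": the same for the moment, N m; "width": finger opening in m; "finger_force": force on a finger pad.
Only numpy, scipy, OpenCV 4.12 (cv2) and the standard library are available. Lean on these libraries where they do the work, as an engineer would, in place of code of your own. Each camera call takes 0.05 s, during which the arm holds its last target. There are 200 camera calls.

## Task

Swing the drive bay's guard door wide open by its handle, then slide the prying fork under each spring clip, however many there are, to spread it up over the bulge of its spindle - never work a clip out of its groove with the fingers - and lift the loosened clips off into the parts tray. When every clip lies in the tray, shut the guard door fully, and leave the fork standing upright with its handle near the middle of the rubber mat. Leave the other things on the bench alone.

Things in the scene. Friction and masses are not known exactly. Their poses are not given: they have to be found in the camera images.
- bay: Drive bay: grey steel tub, open on top, fixed. Origin: middle of the row of four spindles, at bench level; x points from the door in front (x = -66 mm) to the 100 mm high back wall (inner face x = 77 mm); side walls 60 mm high at y = +-141 mm. On x = 0, at y = 93, 31, -31, -93 mm, stand fixed rollers 54 mm across, flat tops 50 mm above the bench, each with an upright spindle.
- guard (a joint): Guard door closing the bay's front: opening angle in rad, 0 = shut, up to 1.9; it turns anticlockwise seen from above as it opens, swinging out of the bay (to the bay's -x), and stays where it is left. It is 270 mm wide, 12 mm thick; its top is 105 mm above the bench; it may start slightly ajar.
- guard_handle (a point): Middle of the door's upright bar handle, 11 mm thick and 60 mm long (25 to 85 mm above the bench), standing 35 mm off the outer face, near the door's free edge.
- guard_hinge (a point): A point on the door's upright hinge axis (at the bay's -y end).
- fork: Prying fork (loose, 160 g), standing on its flat blade. Origin: on the underside, below the handle's middle. Upright black handle 22 x 22 mm, 17 to 88 mm above the underside. Oiled steel blade along x: base 39 mm wide, 17 mm high, x = -20 to 22 mm, then two tines, 11.5 to 19.5 mm either side of the middle line; their top is level at 17 mm up to x = 62 mm, then slopes to a 1.5 mm tip at x = 106 mm.
- tray: Open aluminium parts tray (loose, 450 g), 160 (x) by 130 (y) by 28 mm high, walls and floor 4 mm. Origin: centre of its underside.
- mat: Black rubber tool mat fixed on the bench, 130 (x) by 110 (y) mm, 3 mm thick. Origin: centre of its underside; z up.
- clip1: Steel spring clip (38 g). Origin: on the spindle axis, at the underside of its jaws. Two sprung jaws, 4 mm thick, reach y = 6 to 19 mm either side, x = -8 to 12.5 mm. A bridge in front joins them (underside 5 mm above the jaws', 3 mm along the arms to it) and carries an upright tab, 12 mm wide (y), 10 mm thick (x), centred at x = -20 mm, top 28 mm above the jaws' underside. May be absent.
- seat1 (a point): Seat of clip 1, bay y = 93 mm: on the spindle's axis, at the collar's top, 57 mm above the bench; fixed to the bay: its spindle, from the roller top: collar 17 mm across, 7 mm high; groove 12 mm across, 4 mm high, where the clip sits on the collar; bulge 15.6 mm across, widest 14.5 mm up; plain 13 mm stem to 30 mm.
- clip2: Spring clip like clip 1; may be absent. At the start a clip lies level in its spindle's groove, turned like the bay: tab towards the door, open end towards the back wall.
- seat2 (a point): Seat of clip 2, bay y = 31 mm: on the spindle's axis, at the collar's top, 57 mm above the bench; fixed to the bay: a clip raised about 8.5 mm (some 10 N) spreads over the bulge and stays on the stem above it, where 2 to 4 N upward lift it off.
- clip3: Spring clip like clips 1 and 2; may be absent.
- seat3 (a point): Seat of clip 3, bay y = -31 mm: on the spindle's axis, at the collar's top, 57 mm above the bench; fixed to the bay. Spindle like the others.
- clip4: Spring clip like clips 1 and 2; may be absent.
- seat4 (a point): Seat of clip 4, bay y = -93 mm: on the spindle's axis, at the collar's top, 57 mm above the bench; fixed to the bay. Spindle like the others.
- spray: Bystander: spray can, 66 mm across, 190 mm tall. Leave alone. Origin: centre of its underside.
- discs: Bystander: small stack of three cutting discs, 115 mm across, 10 mm high. Leave alone. Origin: centre of its underside.
- spanner: Bystander: open-ended spanner, 180 mm long, lying flat. Leave alone. Origin: centre of its underside.
- socket: Bystander: steel socket, 28 mm across, 35 mm tall. Leave alone. Origin: centre of its underside.
- mug: Bystander: blue mug, 80 mm across, 90 mm tall. Leave alone. Origin: centre of its underside.
- sandblock: Bystander: cork sanding block, 110 x 60 x 35 mm. Leave alone. Origin: centre of its underside.
- boltjar: Bystander: clear jar with dark lid, 60 mm across, 75 mm tall. Leave alone. Origin: centre of its underside.
Not all that is in view belongs to the job. Of the things that look like the fork, take the one that is farthest from the robot's base at the start. There is more than one size of the tray; the one meant has the size given above.

How it is judged:
On the way, in this order (a step that is already met when the one before it is completed fails the run):
1. the guard door is swung wide open (over 1.2 rad) (value of joint guard above 1.2 rad), for 0.2 s.
2. every clip lies in the tray, the door still being open (x of clip1 in the frame of tray between -0.078 and 0.078 m and y of clip1 in the frame of tray between -0.063 and 0.063 m and z of clip1 in the frame of tray between 0 and 0.03 m and linear speed of each of clip1, clip2, clip3, clip4 below 0.03 m/s and x of clip2 in the frame of tray between -0.078 and 0.078 m and y of clip2 in the frame of tray between -0.063 and 0.063 m and z of clip2 in the frame of tray between 0 and 0.03 m and x of clip3 in the frame of tray between -0.078 and 0.078 m and y of clip3 in the frame of tray between -0.063 and 0.063 m and z of clip3 in the frame of tray between 0 and 0.03 m and x of clip4 in the frame of tray between -0.078 and 0.078 m and y of clip4 in the frame of tray between -0.063 and 0.063 m and z of clip4 in the frame of tray between 0 and 0.03 m and value of joint guard above 0.6 rad), for 0.2 s.
3. the guard door is shut (value of joint guard below 0.08 rad), for 0.2 s.
At the end, for the whole second after the job is handed in: Every clip that was present lies at rest inside the tray (origin within its walls, less than 30 mm above the tray's underside), the tray level; the guard door is shut to within 0.08 rad; the fork stands upright (within 0.12 rad) at rest on the mat, its origin within 60 mm of the mat's centre (x of clip1 in the frame of tray between -0.078 and 0.078 m and y of clip1 in the frame of tray between -0.063 and 0.063 m and z of clip1 in the frame of tray between 0 and 0.03 m and linear speed of each of clip1, clip2, clip3, clip4, fork below 0.03 m/s and x of clip2 in the frame of tray between -0.078 and 0.078 m and y of clip2 in the frame of tray between -0.063 and 0.063 m and z of clip2 in the frame of tray between 0 and 0.03 m and x of clip3 in the frame of tray between -0.078 and 0.078 m and y of clip3 in the frame of tray between -0.063 and 0.063 m and z of clip3 in the frame of tray between 0 and 0.03 m and x of clip4 in the frame of tray between -0.078 and 0.078 m and y of clip4 in the frame of tray between -0.063 and 0.063 m and z of clip4 in the frame of tray between 0 and 0.03 m and horizontal distance between fork and mat below 0.06 m and angle between fork's own z axis and vertical below 0.12 rad and height (world z) of fork below 0.008 m and value of joint guard below 0.08 rad and angle between tray's own z axis and vertical below 0.1 rad); the robot touches nothing.
It fails at once if a clip worked by the fingers (over 3 N) while still in its groove ((contact force between the fingers and clip1 above 3 N and distance between clip1 and seat1 below 0.006 m) or (contact force between the fingers and clip2 above 3 N and distance between clip2 and seat2 below 0.006 m) or (contact force between the fingers and clip3 above 3 N and distance between clip3 and seat3 below 0.006 m) or (contact force between the fingers and clip4 above 3 N and distance between clip4 and seat4 below 0.006 m)).
It fails at once if another thing on the bench moved by more than 40 mm or tipped over (distance of any of spray, discs, spanner, socket, mug, sandblock, boltjar from where it was at the start of the episode above 0.04 m or angle between any of spray, discs, spanner, socket, mug, sandblock, boltjar's own z axis and vertical above 0.5 rad).
Of clip1, clip2, clip3, clip4 only 2 to 3 are there at a start; the rules pass over those that are not, and their reading is None.
At some moment in a run one of fork, tray may be knocked a few centimetres aside while the robot is not near it.
It also fails if it takes over 210 s, if anything falls off the work surface, if the arm or the gripper's body presses on something with over 40 N, if the wrist force passes 120 N, or if a joint passes its speed limit or range.

## Working session

There is one attempt and no reset: what is moved stays moved. The work goes in short steps, Python scripts to look and compute and a shell command to move; the robot and the scene stay as the last step left them, time stands still between calls to the robot, and variables do not carry over. Pictures are saved under pics/ and viewed, at most 16 in all, crops included, and the job is handed in when it is done.

```bash
ls; mkdir -p pics
cat > h.py <<'E'
import numpy as np, cv2
from workcell import bot
from scipy.spatial.transform import Rotation as R
def cam(n):
    c=bot.camera_info(n); f=192/np.tan(np.radians(c["vfov"])/2)
    K=np.array([[f,0,c["cx"]],[0,f,c["cy"]],[0,0,1]]); a=np.array(c["attitude"],float)
    Rm=a if a.shape==(3,3) else R.from_euler('xyz',a).as_matrix()
    return K,np.array(c["dist_coeffs"],float),np.array(c["origin"],float),Rm
def rays(n,px):
    K,d,o,Rm=cam(n); p=cv2.undistortPoints(np.array(px,float).reshape(-1,1,2),K,d)[:,0]
    return o,np.c_[p[:,0],-p[:,1],-np.ones(len(p))]@Rm.T
def onz(n,px,z):
    o,v=rays(n,px); return o+v*((z-o[2])/v[:,2])[:,None]
def pts(n,depth):
    v,u=np.mgrid[0:384,0:512]; o,r=rays(n,np.c_[u.ravel(),v.ravel()])
    return (o+r*depth.ravel()[:,None]).reshape(384,512,3)
def proj(n,P):
    K,d,o,Rm=cam(n); q=(np.array(P,float).reshape(-1,3)-o)@Rm; q=q*[1,-1,-1]
    return cv2.projectPoints(q,np.zeros(3),np.zeros(3),K,d)[0][:,0]
def grab(n,tag):
    im,d=bot.grab_frame(n); cv2.imwrite(f"pics/{tag}.png",im[...,::-1]); np.savez(f"/tmp/{tag}.npz",im=im,d=d); return im,d
E
python3 - <<'E'
from h import *
for n in("scene","top"):
    im,d=grab(n,n+"0"); print(n,bot.camera_info(n),(d>0).mean())
print(bot.sense(),bot.hold_point_z)
E
```

```text
pics
scene {'vfov': 54.233432639834085, 'cx': 252.73704047037617, 'cy': 191.22027612893848, 'dist_coeffs': array([0.04166841, 0.        , 0.        , 0.        , 0.        ]), 'origin': array([ 1.13528689, -0.7357878 ,  0.69644353]), 'attitude': array([ 9.63863064e-01, -7.11934421e-05,  7.67331555e-01])} 0.9961039225260416
top {'vfov': 53.57360535575121, 'cx': 259.97352138355575, 'cy': 188.86082872673316, 'dist_coeffs': array([-0.06657654,  0.        ,  0.        ,  0.        ,  0.        ]), 'origin': array([ 0.3618342 , -0.06418638,  1.10679674]), 'attitude': array([ 0.12572548,  0.03167573, -1.59873616])} 0.9959208170572916
{'clock': 0.1, 'joint_pos': array([-1.46501192e+00,  5.32555397e-02,  1.61417037e+00, -4.59389510e-06,
        1.47598249e+00, -1.19009682e-01]), 'dq': array([-0.00042713, -0.00228904, -0.00282306, -0.00208561,  0.00189141,
       -0.00095684]), 'joint_efforts': array([-4.32122115e-04, -3.94904745e+01, -3.71365142e+01, -1.08518539e-04,
        3.91841138e-03, -9.24065006e-06]), 'eef_pos': array([ 0.13924927, -0.6087114 ,  0.23019967]), 'ee_rot': array([-3.13978921e+00, -2.11041111e-04,  2.24794339e-01]), 'contact_force': array([-0.06649774, -0.29769646, -0.25678697]), 'torque': array([-0.01321316,  0.03690863, -0.05701177]), 'finger_force': 0.0, 'width': 0.08566005821424677} 0.0187
```

View pics/top0.png

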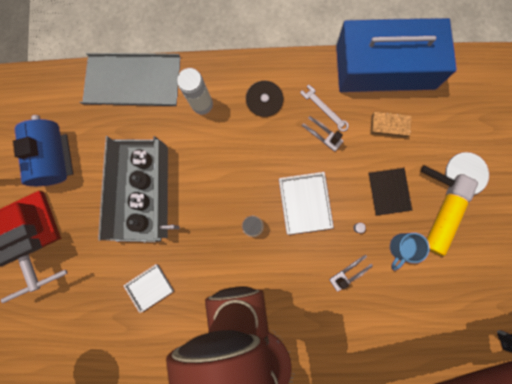

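View pics/scene0.png

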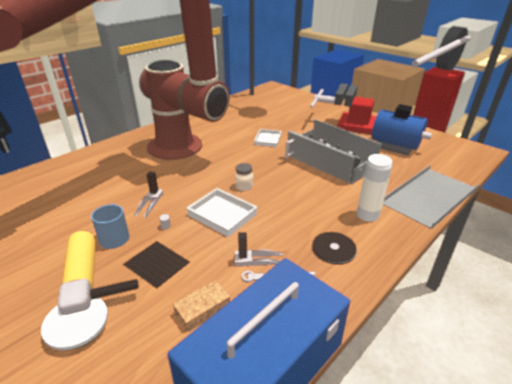

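The top view shows the bay at (135,190) with its door on the right side and the handle at (170,227). There are light clips on the rollers at (140,158) and (138,201), forks at (328,137) and (350,275), the big tray at (306,203) and the mat at (390,191). Next I measure these and zoom in on the bay.

Run:
```python
from h import *
z=np.load("/tmp/top0.npz"); im,d=z["im"],z["d"]; P=pts("top",d)
np.set_printoptions(precision=4,suppress=True)
for n,(u,v) in dict(tray=(306,203),tray2=(149,288),mat=(390,191),forkA=(335,143),forkB=(341,284),fArm=(318,128),bench=(230,150),r4=(140,172),r1=(138,223),handle=(173,227),hA=(337,140)).items(): print(n,P[v,u],im[v,u])
# back wall/door tops by height
m=(P[...,1]>0.2)&(P[...,1]<.7)&(P[...,0]>.15)&(P[...,0]<.65)
for lo,hi in((.045,.055),(.055,.066),(.066,.09),(.095,.11)):
    k=m&(P[...,2]>lo)&(P[...,2]<hi); q=P[k]; print(lo,k.sum(),q.min(0),q.max(0))
a=cv2.resize(im[125:250,90:190],None,fx=4,fy=4,interpolation=cv2.INTER_CUBIC)
b=cv2.resize(im[105:165,290:365],None,fx=4,fy=4,interpolation=cv2.INTER_CUBIC)
o=np.zeros((500,710,3),np.uint8);o[:,:400]=a;o[:240,405:705]=b
s=np.load("/tmp/scene0.npz"); c=cv2.resize(s["im"][110:190,275:375],None,fx=3,fy=3,interpolation=cv2.INTER_CUBIC);o[250:490,405:705]=c
cv2.imwrite("pics/z0.png",o[...,::-1])
```

```text
tray [ 0.4564 -0.1653  0.0068] [237 234 234]
tray2 [0.2242 0.295  0.0045] [235 232 230]
mat [ 0.4846 -0.4139 -0.0026] [55 44 38]
forkA [ 0.6209 -0.2512  0.0492] [57 46 40]
forkB [ 0.2336 -0.2408  0.088 ] [60 49 44]
fArm [ 0.6816 -0.2122 -0.0036] [185 120  62]
bench [ 0.6229  0.0534 -0.0021] [188 122  63]
r4 [0.556  0.3081 0.0501] [55 48 43]
r1 [0.4106 0.3146 0.0435] [45 37 33]
handle [0.3954 0.2024 0.0869] [144 132 133]
hA [ 0.6209 -0.2512  0.0828] [52 38 31]
0.045 1083 [0.3567 0.2004 0.045 ] [0.65   0.6377 0.055 ]
0.055 730 [0.3589 0.2001 0.055 ] [0.6498 0.6368 0.066 ]
0.066 1207 [0.2343 0.2001 0.066 ] [0.6498 0.6403 0.09  ]
0.095 1660 [0.2011 0.2386 0.095 ] [0.6495 0.6876 0.11  ]
```

View pics/z0.png

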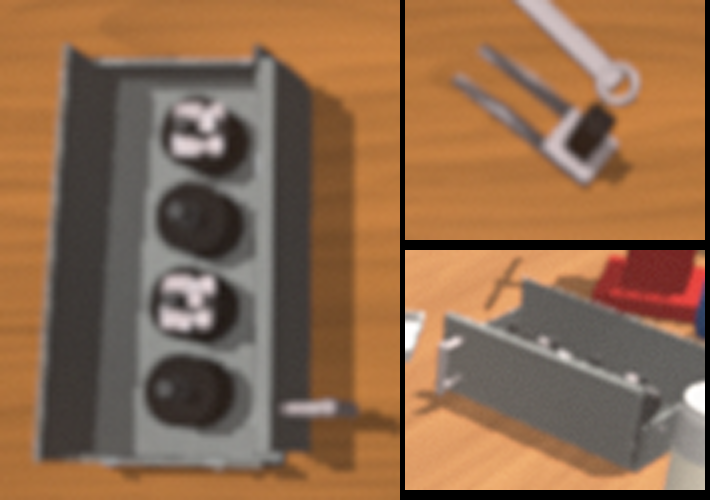

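The zoom shows clips on the rollers at bay y = -93 (clip4) and y = 31 (clip2). The other two spindles are bare. Next I take precise poses.

Run:
```python
from h import *
z=np.load("/tmp/top0.npz"); im,d=z["im"].astype(int),z["d"]; P=pts("top",d)
np.set_printoptions(precision=4,suppress=True)
g=im.max(2)
C=[]
for n,(u,v) in {1:(138,223),2:(138,201),3:(139,180),4:(140,159)}.items():
    m=np.zeros(g.shape,np.uint8); m[v-14:v+15,u-16:u+17]=(g[v-14:v+15,u-16:u+17]<75)
    k,l,s,c=cv2.connectedComponentsWithStats(m); i=1+np.argmax(s[1:,4]); b=(l==i).astype(np.uint8)
    cn=max(cv2.findContours(b,0,1)[0],key=len)
    (cx,cy),r=cv2.minEnclosingCircle(cn); p=onz("top",[(cx,cy)],.05)[0]; 
    W=onz("top",cn[:,0],.05); 
    A=np.c_[2*W[:,:2],np.ones(len(W))]; sol=np.linalg.lstsq(A,(W[:,:2]**2).sum(1),rcond=None)[0]
    print(n,s[i],cx,cy,r,p, "fit",sol[:2],np.sqrt(sol[2]+sol[0]**2+sol[1]**2)); C.append(p)
    q=P[v-8:v+9,u-8:u+9].reshape(-1,3); t=q[q[:,2]>.07]; print("  tall",len(t),t.mean(0) if len(t) else 0)
# walls with depth: plane profile across rows
for v in (150,190,230): print(v,[(u,*np.round(P[v,u],3)) for u in range(98,182,3)])
```

```text
1 [127 214  22  18 307] 137.5 222.5 11.068072319030762 [0.4118 0.3137 0.05  ] fit [0.4116 0.314 ] 0.027703178448748884
  tall 17 [0.4126 0.3206 0.0787]
2 [136 195  14  16  92] 141.5 202.5 8.514793395996094 [0.4681 0.3027 0.05  ] fit [0.4668 0.2999] 0.01780844524123777
  tall 44 [0.475  0.3081 0.0793]
3 [130 171  21  19 298] 140.0 180.0 10.816754341125488 [0.5328 0.3078 0.05  ] fit [0.5329 0.3081] 0.027872080723587652
  tall 21 [0.5206 0.2806 0.1749]
4 [135 154  18  16 111] 143.14285278320312 161.2857208251953 8.950081825256348 [0.587  0.2993 0.05  ] fit [0.5865 0.2973] 0.019429387369859923
  tall 44 [0.5962 0.3023 0.0786]
150 [(98, np.float64(0.639), np.float64(0.461), np.float64(-0.004)), (101, np.float64(0.638), np.float64(0.449), np.float64(-0.001)), (104, np.float64(0.613), np.float64(0.395), np.float64(0.097)), (107, np.float64(0.616), np.float64(0.392), np.float64(0.085)), (110, np.float64(0.619), np.float64(0.39), np.float64(0.07)), (113, np.float64(0.624), np.float64(0.39), np.float64(0.048)), (116, np.float64(0.629), np.float64(0.391), np.float64(0.026)), (119, np.float64(0.
[... 4195 characters left out ...]
, np.float64(0.391), np.float64(0.295), np.float64(0.006)), (152, np.float64(0.391), np.float64(0.286), np.float64(0.006)), (155, np.float64(0.388), np.float64(0.247), np.float64(0.104)), (158, np.float64(0.388), np.float64(0.241), np.float64(0.095)), (161, np.float64(0.389), np.float64(0.241), np.float64(0.066)), (164, np.float64(0.389), np.float64(0.241), np.float64(0.039)), (167, np.float64(0.39), np.float64(0.241), np.float64(0.005)), (170, np.float64(0.39), np.float64(0.234), np.float64(0.001)), (173, np.float64(0.389), np.float64(0.225), np.float64(-0.001)), (176, np.float64(0.389), np.float64(0.217), np.float64(-0.005)), (179, np.float64(0.389), np.float64(0.208), np.float64(-0.004))]
```

Run:
```python
from h import *
np.set_printoptions(precision=4,suppress=True)
bx=np.array([.05,.9987]); by=np.array([-.9987,.05])
for cm in("top","scene"):
    z=np.load(f"/tmp/{cm}0.npz"); P=pts(cm,z["d"]); im=z["im"].astype(int)
    o=np.array([.505,.3165])
    for i,y in zip((1,2,3,4),(.093,.031,-.031,-.093)):
        c=o+by*y; D=np.linalg.norm(P[...,:2]-c,axis=2)
        a=P[(D<.036)&(abs(P[...,2]-.05)<.004)]; b=P[(D<.016)&(P[...,2]>.069)&(P[...,2]<.09)]
        t=P[(D<.04)&(P[...,2]>.055)&(P[...,2]<.095)&((P[...,:2]-c)@bx<-.012)]
        e=lambda q:(q[:,:2]-o)@np.c_[bx,by] if len(q) else np.zeros((1,2))
        q=e(a); print(cm,i,len(a),"ext",q.min(0),q.max(0),"mid",(q.min(0)+q.max(0))/2,"stem",len(b),e(b).mean(0),b[:,2].max() if len(b) else 0,"tab",len(t),e(t).mean(0), t.max(0) if len(t) else 0)
    f=((P[...,:2]-o)@np.c_[bx,by])
    m=(abs(f[...,1])<.12)&(abs(f[...,0]-.077)<.012)&(P[...,2]>.03)&(P[...,2]<.085)
    q=f[m]; print("wall",m.sum(),np.polyfit(q[:,1],q[:,0],1) if len(q) else 0)
    m=(abs(f[...,1])<.125)&(abs(f[...,0]+.075)<.02)&(P[...,2]>.02)&(P[...,2]<.09); q=f[m]; 
    print("door",m.sum(),np.polyfit(q[:,1],q[:,0],1) if len(q) else 0)
    for s in(-1,1):
        m=(abs(f[...,0])<.05)&(abs(f[...,1]-s*.143)<.012)&(P[...,2]>.052)&(P[...,2]<.066); q=f[m]; print("side",s,m.sum(),np.polyfit(q[:,0],q[:,1],1) if len(q)>5 else 0)
    m=(f[...,0]<-.085)&(f[...,0]>-.14)&(abs(f[...,1]-.11)<.04)&(P[...,2]>.07)&(P[...,2]<.1); q=f[m]; print("handle",m.sum(),q.min(0),q.max(0),P[m].mean(0))
```

```text
top 1 226 ext [-0.0237  0.0661] [0.0269 0.1172] mid [0.0016 0.0917] stem 18 [-0.0001  0.0926] 0.0821499866388169 tab 0 [0. 0.] 0
top 2 108 ext [-0.0252  0.0031] [0.0277 0.0664] mid [0.0012 0.0348] stem 25 [-0.0019  0.0295] 0.08575926880112639 tab 59 [-0.0187  0.0313] [0.4909 0.3051 0.086 ]
top 3 206 ext [-0.0245 -0.0667] [0.0259 0.0038] mid [ 0.0007 -0.0314] stem 21 [ 0.0016 -0.0324] 0.08073957065895754 tab 0 [0. 0.] 0
top 4 105 ext [-0.0237 -0.1187] [ 0.0276 -0.0574] mid [ 0.0019 -0.088 ] stem 25 [-0.0018 -0.0918] 0.08628912501990738 tab 60 [-0.0186 -0.0921] [0.6144 0.3002 0.0863]
wall 703 [0.0025 0.0794]
door 626 [-0.0492 -0.0766]
side -1 59 [-0.0022 -0.142 ]
side 1 48 [0.0006 0.1424]
handle 45 [-0.1222  0.0979] [-0.0854  0.1071] [0.3979 0.2152 0.0827]
scene 1 5 ext [0.0167 0.0836] [0.0256 0.0975] mid [0.0211 0.0906] stem 12 [-0.0039  0.0895] 0.07822659582719382 tab 0 [0. 0.] 0
scene 2 0 ext [0. 0.] [0. 0.] mid [0. 0.] stem 11 [-0.0046  0.0268] 0.08044680740891907 tab 12 [-0.0237  0.0272] [0.4819 0.3011 0.0844]
scene 3 1 ext [ 0.0198 -0.0385] [ 0.0198 -0.0385] mid [ 0.0198 -0.0385] stem 14 [-0.0044 -0.033 ] 0.08071789127909468 tab 0 [0. 0.] 0
scene 4 10 ext [-0.0081 -0.1241] [ 0.0209 -0.1099] mid [ 0.0064 -0.117 ] stem 12 [-0.0045 -0.0989] 0.08157721386810912 tab 9 [-0.0213 -0.0975] [0.6077 0.2986 0.0854]
wall 755 [-0.0113  0.0765]
door 1089 [-0.0444 -0.0794]
side -1 26 [ 0.0197 -0.1472]
side 1 16 [0.0139 0.1396]
handle 50 [-0.1267  0.0747] [-0.085   0.1317] [0.3968 0.2202 0.0827]
```

```bash
cat >> h.py <<'E'
np.set_printoptions(precision=4,suppress=True)
O=np.array([.505,.317]); BX=np.array([.05,.9987]); BY=np.array([-.9987,.05])
def bay(x,y): return O+BX*x+BY*y
def plan(wps,start=None):
    """wps: (x,y,z,yaw); prints tool-frame shift and z turn for each leg"""
    if start is None:
        s=bot.sense(); p=np.array(s["eef_pos"]); yaw=s["ee_rot"][2]; print("now",p,s["ee_rot"],"q",s["joint_pos"],"t",s["clock"])
    else: p,yaw=np.array(start[:3]),start[3]
    for w in wps:
        c,s_=np.cos(yaw),np.sin(yaw); d=np.array(w[:3])-p
        dy=(w[3]-yaw+np.pi)%(2*np.pi)-np.pi
        print("%.4f %.4f %.4f  0 0 %.4f  |dist %.3f"%(c*d[0]+s_*d[1],s_*d[0]-c*d[1],-d[2],-dy,np.linalg.norm(d)))
        p=np.array(w[:3]);yaw=w[3]
E
python3 - <<'E'
from h import *
for cm in("top","scene"):
    P=pts(cm,np.load(f"/tmp/{cm}0.npz")["d"]); f=((P[...,:2]-O)@np.c_[BX,BY])
    m=(f[...,0]<-.108)&(f[...,0]>-.14)&(abs(f[...,1]-.1)<.04)&(P[...,2]>.025)&(P[...,2]<.095); q=P[m]; print(cm,m.sum(),q.min(0),q.max(0),q.mean(0),f[m].mean(0))
P=pts("top",np.load("/tmp/top0.npz")["d"])
for n,b in dict(spray=(.5,.9,.05,.2,.12),).items(): pass
m=(P[...,2]>.15)&(P[...,0]>.6)&(P[...,1]>-.1)&(P[...,1]<.3); print("spray",m.sum(),P[m].mean(0))
plan([(.45,-.25,.25,.8),(.397,.205,.25,1.57),(.397,.205,.05,1.57)])
E
```

```text
top 36 [0.3927 0.1995 0.0273] [0.4024 0.2125 0.0897] [0.3974 0.2029 0.0686] [-0.1193  0.1017]
scene 59 [0.3927 0.1933 0.025 ] [0.4057 0.2138 0.0897] [0.4003 0.2006 0.0575] [-0.1215  0.0988]
spray 603 [0.7621 0.1335 0.1828]
now [ 0.1392 -0.6087  0.2302] [-3.1398 -0.0002  0.2248] q [-1.465   0.0533  1.6142 -0.      1.476  -0.119 ] t 0.1
0.3829 -0.2804 -0.0198  0 0 -0.5752  |dist 0.475
0.2895 -0.3550 -0.0000  0 0 -0.7700  |dist 0.458
0.0000 0.0000 0.2000  0 0 -0.0000  |dist 0.200
```

Run:
```python
from h import *
plan([(.40,-.30,.25,.70),(.44,0,.25,1.2)])
```

```text
now [ 0.1392 -0.6087  0.2302] [-3.1398 -0.0002  0.2248] q [-1.465   0.0533  1.6142 -0.      1.476  -0.119 ] t 0.1
0.3230 -0.2428 -0.0198  0 0 -0.4752  |dist 0.405
0.2239 -0.2037 -0.0000  0 0 -0.5000  |dist 0.303
```

```bash
python3 -m crank '.085 .323 -.243 -.02 0 0 -.475;.085 .323 -.243 -.02 0 0 -.475;.085 .323 -.243 -.02 0 0 -.475;.085 .323 -.243 -.02 0 0 -.475;.085 .323 -.243 -.02 0 0 -.475;.085 .323 -.243 -.02 0 0 -.475;.085 .323 -.243 -.02 0 0 -.475;.085 .323 -.243 -.02 0 0 -.475;.085 .323 -.243 -.02 0 0 -.475;.085 .323 -.243 -.02 0 0 -.475'
python3 - <<'E'
from h import *
plan([(.44,0,.25,1.2),(.398,.2035,.25,1.57),(.398,.2035,.05,1.57)])
E
```

```text
clock: 0.93
eef_pos: [0.4014, -0.2976, 0.2512]
ee_rot: [-3.141, -0.001, 0.702]
contact_force: [-0.1, -0.8, 0.3]
width: 0.0848
finger_force: 0.0
now [ 0.4014 -0.2976  0.2512] [-3.1413 -0.0008  0.7015] q [-0.7875 -0.265   1.8739  0.0008  1.533   0.0817] t 0.9333
0.2216 -0.2024 0.0012  0 0 -0.4985  |dist 0.300
0.1745 -0.1129 -0.0000  0 0 -0.3700  |dist 0.208
0.0000 0.0000 0.2000  0 0 -0.0000  |dist 0.200
```

```bash
python3 -m crank '.085 .222 -.202 0 0 0 -.5;.085 .222 -.202 0 0 0 -.5;.085 .222 -.202 0 0 0 -.5;.085 .222 -.202 0 0 0 -.5;.085 .222 -.202 0 0 0 -.5;.085 .222 -.202 0 0 0 -.5;.085 .222 -.202 0 0 0 -.5;.085 .222 -.202 0 0 0 -.5;.085 .222 -.202 0 0 0 -.5;.085 .222 -.202 0 0 0 -.5'
python3 -m crank '.085 .1745 -.113 0 0 0 -.37;.085 .1745 -.113 0 0 0 -.37;.085 .1745 -.113 0 0 0 -.37;.085 .1745 -.113 0 0 0 -.37;.085 .1745 -.113 0 0 0 -.37;.085 .1745 -.113 0 0 0 -.37;.085 .1745 -.113 0 0 0 -.37;.085 .1745 -.113 0 0 0 -.37;.085 .1745 -.113 0 0 0 -.37;.085 .1745 -.113 0 0 0 -.37'
python3 - <<'E'
from h import *
plan([(.398,.2035,.05,1.57)])
E
```

```text
clock: 1.77
eef_pos: [0.4396, -0.003, 0.251]
ee_rot: [-3.141, 0.001, 1.201]
contact_force: [0.1, 0.1, -0.4]
width: 0.085
finger_force: 0.0
clock: 2.6
eef_pos: [0.3984, 0.199, 0.2512]
ee_rot: [-3.142, 0.0, 1.566]
contact_force: [-0.9, 0.2, -0.2]
width: 0.0851
finger_force: 0.0
now [0.3984 0.199  0.2512] [-3.1415  0.0004  1.5661] q [ 0.2959 -0.4109  1.9858 -0.0003  1.5669  0.3006] t 2.6
0.0045 -0.0005 0.2012  0 0 -0.0039  |dist 0.201
```

```bash
python3 -m crank '.085 .004 0 .03 0 0 0;.085 .004 0 .06 0 0 0;.085 .004 0 .1 0 0 0;.085 .004 0 .13 0 0 0;.085 .004 0 .16 0 0 0;.085 .004 0 .18 0 0 0;.085 .004 0 .195 0 0 0;.085 .004 0 .2 0 0 0;.085 .004 0 .2 0 0 0;.085 .004 0 .2 0 0 0'
python3 -m crank '0 0 0 0 0 0 0;0 0 0 0 0 0 0;0 0 0 0 0 0 0;0 0 0 0 0 0 0;0 0 0 0 0 0 0;0 0 0 0 0 0 0;0 0 0 0 0 0 0;0 0 0 0 0 0 0;0 0 0 0 0 0 0;0 0 0 0 0 0 0' 40
python3 - <<'E'
from h import *
s=bot.sense(); p=np.array(s["eef_pos"]); yaw=s["ee_rot"][2]
H=np.array([.6365,.244]); h=p[:2]
for n in (0.05,.1,.15,.2,.3,.4,.5,.6,.7,.8,.9,1.0,1.1,1.2,1.3,1.4,1.45,1.5):
    v=h-H; c,t=np.cos(n),np.sin(n); w=H+np.array([c*v[0]-t*v[1],t*v[0]+c*v[1]]); d=w-h
    a,b=np.cos(yaw),np.sin(yaw); print(n,"%.4f %.4f 0 0 0 %.3f"%(a*d[0]+b*d[1],b*d[0]-a*d[1],-n),w)
E
```

```text
clock: 3.43
eef_pos: [0.3985, 0.2042, 0.052]
ee_rot: [3.141, -0.0, 1.568]
contact_force: [0.1, 0.7, -0.9]
width: 0.085
finger_force: 0.0
clock: 4.27
eef_pos: [0.3981, 0.2049, 0.0516]
ee_rot: [3.141, -0.0, 1.57]
contact_force: [1.5, 0.5, 2.2]
width: 0.0097
finger_force: 39.1
0.05 -0.0119 0.0023 0 0 0 -0.050 [0.4003 0.193 ]
0.1 -0.0236 0.0051 0 0 0 -0.100 [0.4032 0.1813]
0.15 -0.0352 0.0086 0 0 0 -0.150 [0.4066 0.1697]
0.2 -0.0466 0.0126 0 0 0 -0.200 [0.4106 0.1583]
0.3 -0.0687 0.0223 0 0 0 -0.300 [0.4203 0.1362]
0.4 -0.0897 0.0341 0 0 0 -0.400 [0.4321 0.1151]
0.5 -0.1095 0.0480 0 0 0 -0.500 [0.446  0.0954]
0.6 -0.1277 0.0638 0 0 0 -0.600 [0.4618 0.0771]
0.7 -0.1443 0.0814 0 0 0 -0.700 [0.4793 0.0605]
0.8 -0.1591 0.1005 0 0 0 -0.800 [0.4984 0.0457]
0.9 -0.1719 0.1210 0 0 0 -0.900 [0.5189 0.0329]
1.0 -0.1825 0.1427 0 0 0 -1.000 [0.5406 0.0222]
1.1 -0.1910 0.1653 0 0 0 -1.100 [0.5632 0.0138]
1.2 -0.1971 0.1887 0 0 0 -1.200 [0.5865 0.0076]
1.3 -0.2009 0.2125 0 0 0 -1.300 [0.6104 0.0038]
1.4 -0.2023 0.2366 0 0 0 -1.400 [0.6345 0.0024]
1.45 -0.2021 0.2487 0 0 0 -1.450 [0.6466 0.0026]
1.5 -0.2013 0.2608 0 0 0 -1.500 [0.6586 0.0034]
```

```bash
python3 -m crank '0 -.012 .002 0 0 0 -.05;0 -.0236 .005 0 0 0 -.1;0 -.035 .0086 0 0 0 -.15;0 -.0466 .0126 0 0 0 -.2;0 -.058 .017 0 0 0 -.25;0 -.0687 .0223 0 0 0 -.3;0 -.079 .028 0 0 0 -.35;0 -.09 .034 0 0 0 -.4;0 -.1 .041 0 0 0 -.45;0 -.1095 .048 0 0 0 -.5'
python3 - <<'E'
from h import *
s=bot.sense(); p=np.array(s["eef_pos"]); yaw=s["ee_rot"][2]
print(p,yaw)
H=np.array([.6365,.244]); h=np.array([.446,.0954]); yaw=1.57+.5
for n in (.1,.2,.3,.4,.5,.6,.7,.8,.9,1.0):
    v=h-H; c,t=np.cos(n),np.sin(n); w=H+np.array([c*v[0]-t*v[1],t*v[0]+c*v[1]]); d=w-h
    a,b=np.cos(yaw),np.sin(yaw); print(n,"%.4f %.4f 0 0 0 %.3f"%(a*d[0]+b*d[1],b*d[0]-a*d[1],-n),w)
E
```

```text
clock: 5.1
eef_pos: [0.444, 0.0934, 0.0516]
ee_rot: [-3.135, 0.0, 2.073]
contact_force: [-8.1, -6.1, 10.1]
width: 0.0098
finger_force: 40.8
[0.444  0.0934 0.0516] 2.0727980567527577
0.1 -0.0236 0.0051 0 0 0 -0.100 [0.4618 0.0771]
0.2 -0.0466 0.0126 0 0 0 -0.200 [0.4793 0.0605]
0.3 -0.0687 0.0223 0 0 0 -0.300 [0.4984 0.0457]
0.4 -0.0897 0.0341 0 0 0 -0.400 [0.5189 0.0329]
0.5 -0.1095 0.0480 0 0 0 -0.500 [0.5406 0.0223]
0.6 -0.1277 0.0638 0 0 0 -0.600 [0.5632 0.0138]
0.7 -0.1443 0.0814 0 0 0 -0.700 [0.5865 0.0076]
0.8 -0.1591 0.1005 0 0 0 -0.800 [0.6104 0.0038]
0.9 -0.1719 0.1210 0 0 0 -0.900 [0.6345 0.0024]
1.0 -0.1825 0.1426 0 0 0 -1.000 [0.6586 0.0034]
```

```bash
python3 -m crank '0 -.0236 .005 0 0 0 -.1;0 -.0466 .0126 0 0 0 -.2;0 -.0687 .0223 0 0 0 -.3;0 -.09 .034 0 0 0 -.4;0 -.1095 .048 0 0 0 -.5;0 -.1277 .0638 0 0 0 -.6;0 -.1443 .0814 0 0 0 -.7;0 -.159 .1005 0 0 0 -.8;0 -.172 .121 0 0 0 -.9;0 -.1825 .1426 0 0 0 -1'
python3 -m crank '0 0 0 0 0 0 0;.02 0 0 0 0 0 0;.085 0 0 0 0 0 0;.085 0 0 0 0 0 0;.085 0 0 0 0 0 0;.085 0 0 0 0 0 0;.085 0 0 0 0 0 0;.085 0 0 0 0 0 0;.085 0 0 -.02 0 0 0;.085 0 0 -.04 0 0 0'
python3 -m crank '.085 0 0 -.04 0 0 0;.085 0 0 -.08 0 0 0;.085 0 0 -.12 0 0 0;.085 0 0 -.16 0 0 0;.085 0 0 -.18 0 0 0;.085 -.0 0 -.18 0 0 0;.085 0 0 -.18 0 0 0;.085 0 0 -.18 0 0 0;.085 0 0 -.18 0 0 0;.085 0 0 -.18 0 0 0'
python3 - <<'E'
from h import *
im,d=grab("top","top1")
P=pts("top",d)
m=(P[...,2]>.072)&(P[...,2]<.1)&(np.linalg.norm(P[...,:2]-[.62,-.25],axis=2)<.04); print("handle top",m.sum(),P[m].min(0),P[m].max(0),P[m].mean(0))
a=cv2.resize(im[85:175,280:370],None,fx=6,fy=6,interpolation=cv2.INTER_CUBIC); cv2.imwrite("pics/z1.png",a[...,::-1])
plan([])
E
```

```text
clock: 5.93
eef_pos: [0.6596, -0.0029, 0.0517]
ee_rot: [-3.132, 0.001, 3.074]
contact_force: [0.6, -15.0, 3.1]
width: 0.0097
finger_force: 40.5
clock: 6.77
eef_pos: [0.6565, 0.0036, 0.0898]
ee_rot: [3.141, -0.004, 3.07]
contact_force: [0.3, -0.1, 0.1]
width: 0.0849
finger_force: 0.0
clock: 7.6
eef_pos: [0.6571, 0.0033, 0.2685]
ee_rot: [3.141, -0.004, 3.07]
contact_force: [0.2, -0.5, -0.3]
width: 0.0855
finger_force: 0.0
handle top 74 [ 0.6196 -0.2652  0.0742] [ 0.6459 -0.2388  0.0898] [ 0.6323 -0.2518  0.0853]
now [0.6573 0.0033 0.2689] [ 3.1415 -0.0038  3.0698] q [-0.1081  0.1111  1.4887 -0.      1.5455 -1.6071] t 7.65
```

View pics/top1.png

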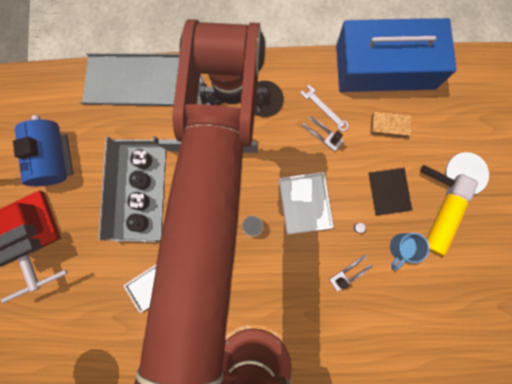

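View pics/z1.png

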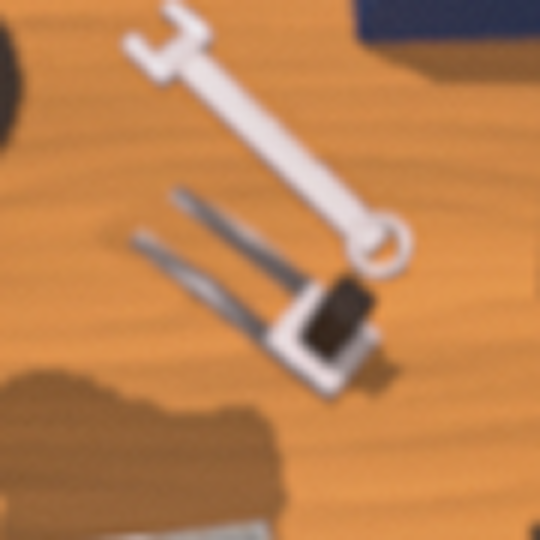

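The door now stands at about row 146, at right angles to the bay, so it is wide open. In the crop, the fork's tine tips are at about (310,117) and (303,125), and its base corners at about (335,150) and (343,142). Now I measure the fork.

Run:
```python
from h import *
z=np.load("/tmp/top1.npz"); P=pts("top",z["d"]); im=z["im"].astype(int)
t=onz("top",[(309.5,116.8),(302.8,124.6)],.002); b=onz("top",[(335.4,150.5),(343.4,141.8)],.017)
print(t,b,np.linalg.norm(t[0]-t[1]),np.linalg.norm(b[0]-b[1])); ax=t.mean(0)-b.mean(0); print("yaw",np.degrees(np.arctan2(ax[1],ax[0])),"len",np.hypot(*ax[:2]))
m=(P[...,2]>.082)&(P[...,2]<.095)&(np.linalg.norm(P[...,:2]-[.63,-.25],axis=2)<.04)
W=P[m]; r=cv2.minAreaRect((W[:,:2]*1000).astype(np.float32)); print("handle",m.sum(),W.mean(0),r)
v,u=np.where(m); print(u.min(),u.max(),v.min(),v.max())
u0=ax/np.hypot(*ax[:2]); print("origin from tips",t.mean(0)-u0*.106,"from back",b.mean(0)+u0*.02)
s=np.load("/tmp/scene0.npz"); P=pts("scene",s["d"]); m=(P[...,2]>.03)&(P[...,2]<.08)&(np.linalg.norm(P[...,:2]-[.63,-.25],axis=2)<.03); print("scene handle",m.sum(),P[m].min(0),P[m].max(0),P[m].mean(0))
```

```text
[[ 0.7155 -0.1877  0.002 ]
 [ 0.692  -0.1666  0.002 ]] [[ 0.6063 -0.2568  0.017 ]
 [ 0.6316 -0.2816  0.017 ]] 0.031592636654828955 0.035430360654319044
yaw 47.33464838708775 len 0.12516256364240624
handle 62 [ 0.633  -0.2526  0.0866] ((633.2628173828125, -252.95391845703125), (22.071929931640625, 21.651477813720703), 53.37060546875)
333 342 131 140
origin from tips [ 0.6319 -0.2551  0.0147] from back [ 0.6325 -0.2545  0.0146]
scene handle 132 [ 0.635  -0.2722  0.0303] [ 0.6512 -0.2541  0.0793] [ 0.6432 -0.2638  0.0548]
```

Run:
```python
from h import *
plan([(.6325,-.2535,.2,2.409)])
```

```text
now [0.6573 0.0033 0.2689] [ 3.1415 -0.0038  3.0698] q [-0.1081  0.1111  1.4887 -0.      1.5455 -1.6071] t 7.65
0.0063 -0.2579 0.0689  0 0 0.6608  |dist 0.267
```

```bash
python3 -m crank '.085 .006 -.258 .069 0 0 .661;.085 .006 -.258 .069 0 0 .661;.085 .006 -.258 .069 0 0 .661;.085 .006 -.258 .069 0 0 .661;.085 .006 -.258 .069 0 0 .661;.085 .006 -.258 .069 0 0 .661;.085 .006 -.258 .069 0 0 .661;.085 .006 -.258 .069 0 0 .661;.085 .006 -.258 .069 0 0 .661;.085 .006 -.258 .069 0 0 .661'
python3 - <<'E'
from h import *
plan([(.6325,-.2535,.057,2.409)])
E
```

```text
clock: 8.48
eef_pos: [0.6339, -0.2527, 0.2023]
ee_rot: [3.141, -0.001, 2.41]
contact_force: [0.0, -0.5, -0.0]
width: 0.0848
finger_force: 0.0
now [ 0.6339 -0.2527  0.2023] [ 3.141  -0.0006  2.4099] q [-0.4885  0.2033  1.4974  0.0007  1.4414 -1.3277] t 8.4833
0.0005 -0.0016 0.1453  0 0 0.0009  |dist 0.145
```

```bash
python3 -m crank '.085 0 -.001 .03 0 0 0;.085 0 -.001 .06 0 0 0;.085 0 -.001 .09 0 0 0;.085 0 -.001 .12 0 0 0;.085 0 -.001 .135 0 0 0;.085 0 -.001 .143 0 0 0;.085 0 -.001 .143 0 0 0;.085 0 -.001 .143 0 0 0;.085 0 -.001 .143 0 0 0;.085 0 -.001 .143 0 0 0'
python3 -m crank '0 0 0 0 0 0 0;0 0 0 0 0 0 0;0 0 0 0 0 0 0;0 0 0 0 0 0 0;0 0 0 0 0 0 0;0 0 0 0 0 0 0;0 0 0 0 0 0 0;0 0 0 0 0 0 0;0 0 0 0 0 0 0;0 0 0 0 0 0 0' 70
python3 -m crank '0 0 0 -.02 0 0 0;0 0 0 -.05 0 0 0;0 0 0 -.08 0 0 0;0 0 0 -.11 0 0 0;0 0 0 -.13 0 0 0;0 0 0 -.14 0 0 0;0 0 0 -.14 0 0 0;0 0 0 -.14 0 0 0;0 0 0 -.14 0 0 0;0 0 0 -.14 0 0 0'
python3 - <<'E'
from h import *
s=grab("scene","scene2")
yb=np.arctan2(BX[1],BX[0]); print("tool yaw bay",yb+np.pi/2)
w=bay(-.24,-.093); plan([(w[0],w[1],.2,yb+np.pi/2)])
E
```

```text
clock: 9.32
eef_pos: [0.6346, -0.2552, 0.0621]
ee_rot: [3.141, 0.004, 2.409]
contact_force: [0.7, -0.7, 0.2]
width: 0.0853
finger_force: 0.0
clock: 10.15
eef_pos: [0.633, -0.2546, 0.0594]
ee_rot: [-3.141, 0.0, 2.409]
contact_force: [-0.1, 0.9, 0.8]
width: 0.021
finger_force: 68.6
clock: 10.98
eef_pos: [0.6317, -0.2538, 0.1961]
ee_rot: [-3.14, -0.005, 2.409]
contact_force: [0.8, 0.6, -1.9]
width: 0.0206
finger_force: 68.8
tool yaw bay 3.091569335774454
now [ 0.6319 -0.2539  0.1965] [-3.1405 -0.0041  2.4088] q [-0.4913  0.2065  1.5035 -0.      1.4359 -1.3292] t 11.0333
0.2527 0.2120 -0.0035  0 0 -0.6828  |dist 0.330
```

View pics/scene2.png

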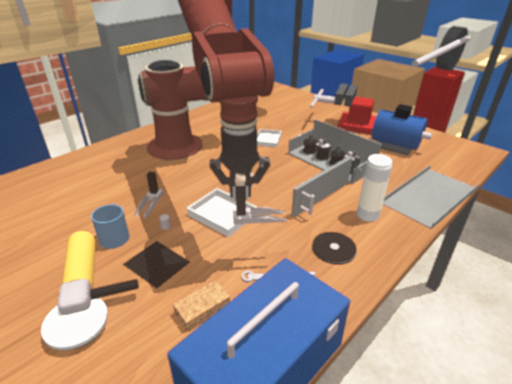

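The fork hangs level in the gripper at about (240,205) in the scene view, and the door is open. I'm carrying it to the front of clip 4.

```bash
python3 -m crank '0 .253 .212 -.003 0 0 -.683;0 .253 .212 -.003 0 0 -.683;0 .253 .212 -.003 0 0 -.683;0 .253 .212 -.003 0 0 -.683;0 .253 .212 -.003 0 0 -.683;0 .253 .212 -.003 0 0 -.683;0 .253 .212 -.003 0 0 -.683;0 .253 .212 -.003 0 0 -.683;0 .253 .212 -.003 0 0 -.683;0 .253 .212 -.003 0 0 -.683'
python3 -m crank '0 0 0 0 0 0 0;0 0 0 0 0 0 0;0 0 0 0 0 0 0;0 0 0 0 0 0 0;0 0 0 0 0 0 0;0 0 0 0 0 0 0;0 0 0 0 0 0 0;0 0 0 0 0 0 0;0 0 0 0 0 0 0;0 0 0 0 0 0 0'
python3 - <<'E'
from h import *
im,d=grab("top","top3"); im2,d2=grab("scene","scene3")
yb=np.arctan2(BX[1],BX[0]); w=bay(-.20,-.093); plan([(w[0],w[1],.115,yb+np.pi/2)])
a=cv2.resize(im[120:220,95:255],None,fx=4,fy=4,interpolation=cv2.INTER_CUBIC); cv2.imwrite("pics/z3.png",a[...,::-1])
E
```

```text
clock: 11.87
eef_pos: [0.5858, 0.0742, 0.2012]
ee_rot: [-3.141, -0.002, 3.096]
contact_force: [0.2, -0.2, -1.6]
width: 0.0209
finger_force: 69.2
clock: 12.7
eef_pos: [0.5867, 0.0724, 0.2023]
ee_rot: [3.142, 0.0, 3.092]
contact_force: [0.8, 0.4, -1.7]
width: 0.0208
finger_force: 69.2
now [0.5867 0.0724 0.2023] [3.1416 0.0001 3.0919] q [-0.0031 -0.0076  1.723   0.      1.4262 -1.5241] t 12.8
0.0009 0.0402 0.0873  0 0 0.0003  |dist 0.096
```

View pics/z3.png

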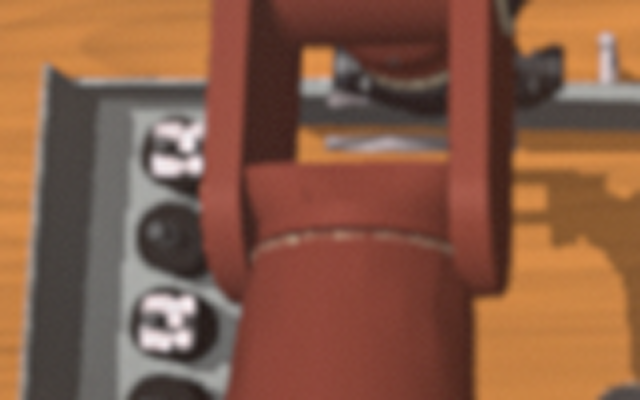

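The crop shows the fork's tines at about (345,100) and (390,143), partly hidden by the wrist. I use the depth readings from both cameras to check the lateral offset.

Run:
```python
from h import *
for cm in("top","scene"):
    z=np.load(f"/tmp/{cm}3.npz"); P=pts(cm,z["d"]); f=(P[...,:2]-O)@np.c_[BX,BY]
    m=(f[...,0]>-.235)&(f[...,0]<-.12)&(abs(f[...,1]+.09)<.04)&(P[...,2]>.125)&(P[...,2]<.165)
    q=f[m]; zz=P[m][:,2]; print(cm,m.sum())
    if m.sum()>5:
        for a in np.arange(-.24,-.12,.01):
            k=(q[:,0]>a)&(q[:,0]<=a+.01)
            if k.sum(): print("%.2f"%a,k.sum(),np.sort(np.round(q[k,1]*1000)).astype(int),"z",np.round(zz[k].mean(),3))
s=bot.sense(); print((s["eef_pos"][:2]-O)@np.c_[BX,BY])
```

```text
top 165
-0.22 15 [-85 -85 -85 -83 -83 -80 -80 -80 -78 -78 -78 -78 -77 -77 -77] z 0.156
-0.21 18 [-85 -85 -85 -85 -83 -83 -83 -82 -81 -81 -80 -79 -78 -78 -78 -78 -78 -78] z 0.155
-0.20 20 [-85 -85 -85 -85 -83 -83 -83 -82 -81 -80 -80 -80 -78 -78 -78 -78 -78 -77
 -77 -77] z 0.155
-0.19 20 [-85 -85 -85 -85 -83 -83 -82 -82 -80 -80 -80 -79 -79 -78 -78 -78 -78 -78
 -77 -77] z 0.155
-0.18 18 [-86 -85 -85 -85 -83 -82 -82 -80 -80 -80 -79 -78 -78 -78 -78 -78 -77 -77] z 0.154
-0.17 18 [-107 -107 -106  -86  -86  -83  -83  -83  -83  -81  -81  -81  -78  -78
  -78  -78  -78  -78] z 0.151
-0.16 20 [-111 -109 -108 -107 -107 -106 -106 -106  -84  -84  -84  -83  -81  -81
  -81  -80  -79  -79  -78  -78] z 0.149
-0.15 22 [-114 -111 -111 -111 -111 -109 -108 -108 -108 -106 -106 -106 -106  -85
  -85  -84  -82  -82  -81  -80  -79  -78] z 0.147
-0.14 14 [-115 -114 -113 -112 -110 -108 -107 -107  -85  -84  -82  -82  -79  -79] z 0.144
scene 172
-0.24 8 [-117 -116 -115 -114 -114 -113 -112 -107] z 0.153
-0.23 19 [-118 -117 -117 -117 -116 -115 -115 -115 -115 -115 -114 -113 -112 -111
 -109 -107 -105 -103  -99] z 0.154
[... 218 characters left out ...]
6 -116 -116 -115 -115 -115 -115 -111 -109  -87
  -87  -86  -86  -86  -85  -85  -85  -84  -84  -84  -84  -84  -83  -82
  -81  -79] z 0.153
-0.19 26 [-117 -117 -117 -117 -116 -116 -116 -115 -114 -114 -112 -112 -111 -110
  -86  -86  -85  -85  -85  -85  -84  -84  -84  -81  -78  -77] z 0.153
-0.18 21 [-117 -117 -116 -116 -116 -115 -115 -114 -114 -113  -87  -86  -86  -85
  -85  -84  -84  -83  -83  -80  -77] z 0.151
-0.17 17 [-116 -116 -115 -115 -115 -115 -114 -114 -113  -86  -85  -84  -84  -83
  -83  -79  -78] z 0.149
-0.16 12 [-118 -117 -115 -114 -113  -86  -86  -85  -85  -84  -83  -76] z 0.148
-0.15 8 [-116 -116 -115  -87  -86  -85  -77  -77] z 0.145
-0.14 2 [-113  -77] z 0.143
[-0.2402 -0.0939]
```

```bash
python3 -m crank '0 .0025 0 .03 0 0 0;0 .0025 0 .06 0 0 0;0 .0025 0 .09 0 0 0;0 .0025 .03 .09 0 0 0;0 .0025 .06 .09 0 0 0;0 .0025 .08 .09 0 0 0;0 .0025 .09 .09 0 0 0;0 .0025 .09 .09 0 0 0;0 .0025 .09 .09 0 0 0;0 .0025 .09 .09 0 0 0'
python3 - <<'E'
from h import *
grab("top","top4"); grab("scene","scene4")
for cm in("top","scene"):
    z=np.load(f"/tmp/{cm}4.npz"); P=pts(cm,z["d"]); f=(P[...,:2]-O)@np.c_[BX,BY]
    m=(f[...,0]>-.13)&(f[...,0]<-.04)&(abs(f[...,1]+.09)<.04)&(P[...,2]>.046)&(P[...,2]<.08)
    q=f[m]; zz=P[m][:,2]; print(cm,m.sum())
    for a in np.arange(-.13,-.02,.01):
            k=(q[:,0]>a)&(q[:,0]<=a+.01)
            if k.sum(): print("%.2f"%a,k.sum(),np.sort(np.round(q[k,1]*1000)).astype(int),"z",np.round(zz[k].mean(),3))
s=bot.sense(); print((s["eef_pos"][:2]-O)@np.c_[BX,BY],s["eef_pos"],s["ee_rot"],s["contact_force"])
im=np.load("/tmp/scene4.npz")["im"]; u,v=proj("scene",[[*bay(-.05,-.093),.06]])[0].astype(int); print(u,v)
a=im[v-50:v+50,u-65:u+65]; b=np.load("/tmp/top4.npz")["im"][125:205,100:180]
o=np.zeros((400,780,3),np.uint8); o[:,:416]=cv2.resize(a,None,fx=4,fy=4,interpolation=cv2.INTER_CUBIC)[:,:416]; o[:360,418:778]=cv2.resize(b,None,fx=4.5,fy=4.5,interpolation=cv2.INTER_CUBIC); cv2.imwrite("pics/z4.png",o[...,::-1])
E
```

```text
clock: 13.63
eef_pos: [0.5888, 0.1614, 0.1124]
ee_rot: [-3.141, 0.0, 3.091]
contact_force: [-0.0, -0.6, -1.0]
width: 0.0207
finger_force: 69.6
top 11
-0.07 1 [-103] z 0.056
-0.06 5 [-104 -104 -104  -80  -80] z 0.054
-0.05 5 [-107 -107 -104 -104  -81] z 0.053
scene 28
-0.11 7 [-84 -84 -83 -83 -82 -82 -80] z 0.065
-0.10 7 [-83 -82 -82 -82 -81 -79 -76] z 0.066
-0.09 5 [-83 -83 -82 -81 -81] z 0.063
-0.08 4 [-84 -82 -82 -74] z 0.061
-0.07 3 [-83 -75 -74] z 0.058
-0.06 2 [-77 -77] z 0.055
[-0.1514 -0.0915] [0.5888 0.1613 0.1124] [-3.1413  0.0001  3.0905] [ 0.093   0.2558 -0.9334]
343 161
```

View pics/z4.png

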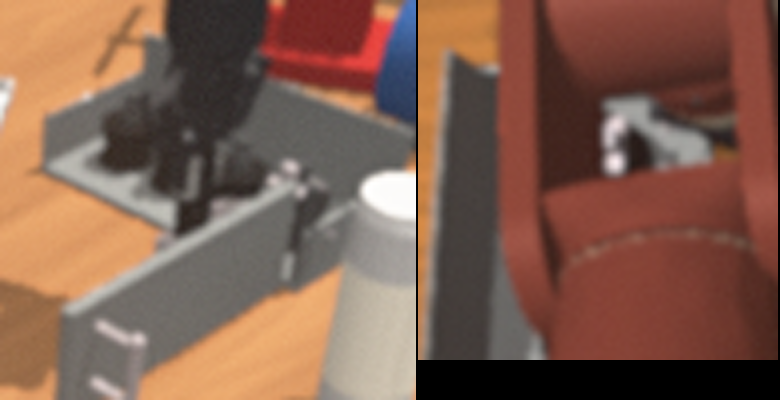

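Scene view: the blade sits low behind the door at about (185,210) and is level. The lateral estimate is within about 1 mm of the spindle line, so I insert in steps and watch the force.

```bash
python3 -m crank '0 0 .006 0 0 0 0;0 0 .012 0 0 0 0;0 0 .018 0 0 0 0;0 0 .024 0 0 0 0;0 0 .03 0 0 0 0;0 0 .036 0 0 0 0;0 0 .042 0 0 0 0;0 0 .045 0 0 0 0;0 0 .045 0 0 0 0;0 0 .045 0 0 0 0'
python3 -m crank '0 0 .002 0 0 0 0;0 0 .004 0 0 0 0;0 0 .006 0 0 0 0;0 0 .008 0 0 0 0;0 0 .01 0 0 0 0;0 0 .012 0 0 0 0;0 0 .014 0 0 0 0;0 0 .016 0 0 0 0;0 0 .018 0 0 0 0;0 0 .018 0 0 0 0'
```

```text
clock: 14.57
eef_pos: [0.5909, 0.2075, 0.1122]
ee_rot: [-3.141, -0.0, 3.092]
contact_force: [-0.8, -0.2, -2.1]
width: 0.0209
finger_force: 69.6
clock: 15.4
eef_pos: [0.591, 0.225, 0.111]
ee_rot: [-3.14, -0.002, 3.092]
contact_force: [-0.1, -2.9, -7.5]
width: 0.021
finger_force: 68.9
```

```bash
python3 -m crank '0 0 .004 0 0 0 0;0 0 .008 0 0 0 0;0 0 .012 0 0 0 0;0 0 .016 0 0 0 0;0 0 .02 0 0 0 0;0 0 .024 0 0 0 0;0 0 .028 0 0 0 0;0 0 .032 0 0 0 0;0 0 .036 0 0 0 0;0 0 .04 0 0 0 0'
python3 - <<'E'
from h import *
im,d=grab("top","top5"); P=pts("top",d); s=bot.sense(); f=(P[...,:2]-O)@np.c_[BX,BY]; print((s["eef_pos"][:2]-O)@np.c_[BX,BY],s["eef_pos"],s["contact_force"])
m=(abs(f[...,0]+.005)<.03)&(abs(f[...,1]+.093)<.027)&(P[...,2]>.055)&(P[...,2]<.1); q=P[m]; print(m.sum(),np.percentile(q[:,2],[5,25,50,75,95,100]) if m.sum() else 0)
g,_=grab("scene","scene5")
o=np.zeros((400,780,3),np.uint8); o[:,:416]=cv2.resize(g[111:211,278:382],None,fx=4,fy=4,interpolation=cv2.INTER_CUBIC); o[:360,418:778]=cv2.resize(im[125:205,100:180],None,fx=4.5,fy=4.5,interpolation=cv2.INTER_CUBIC); cv2.imwrite("pics/z5.png",o[...,::-1])
E
```

```text
clock: 16.23
eef_pos: [0.5942, 0.2661, 0.1128]
ee_rot: [3.141, 0.001, 3.092]
contact_force: [0.2, -1.4, -1.3]
width: 0.0208
finger_force: 69.9
[-0.0458 -0.0915] [0.5941 0.2667 0.1128] [ 0.1376 -0.38   -1.1957]
21 [0.0599 0.0673 0.069  0.0708 0.0715 0.0717]
```

View pics/z5.png

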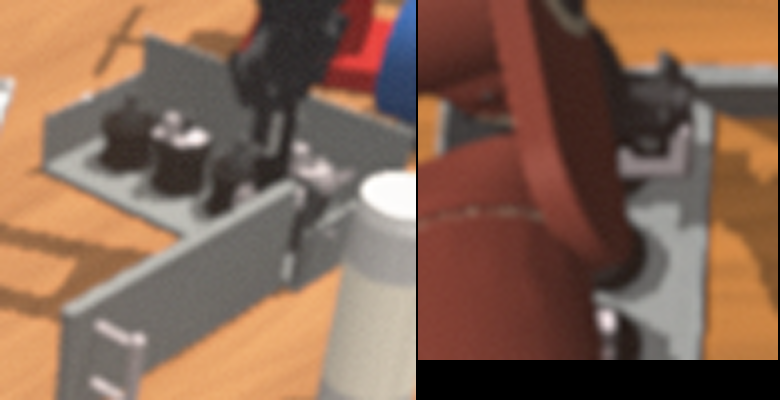

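The wrist force fell back to the fork's own weight and the depth readings over the tines are at about 0.07, so clip 4 has gone over its bulge. I withdraw and move over to clip 2.

```bash
python3 -m crank '0 0 0 .002 0 0 0;0 0 -.01 .002 0 0 0;0 0 -.025 .002 0 0 0;0 0 -.04 .002 0 0 0;0 0 -.055 .002 0 0 0;0 0 -.07 .001 0 0 0;0 0 -.09 0 0 0 0;0 0 -.106 0 0 0 0;0 0 -.106 0 0 0 0;0 0 -.106 0 0 0 0'
python3 -m crank '0 .02 0 0 0 0 0;0 .04 0 0 0 0 0;0 .06 0 0 0 0 0;0 .08 0 0 0 0 0;0 .1 0 0 0 0 0;0 .12 0 0 0 0 0;0 .1235 0 0 0 0 0;0 .1235 0 0 0 0 0;0 .1235 0 0 0 0 0;0 .1235 0 0 0 0 0'
python3 - <<'E'
from h import *
grab("top","top6"); grab("scene","scene6")
for cm in("top","scene"):
    z=np.load(f"/tmp/{cm}6.npz"); P=pts(cm,z["d"]); f=(P[...,:2]-O)@np.c_[BX,BY]
    m=(f[...,0]>-.13)&(f[...,0]<-.04)&(abs(f[...,1]-.031)<.04)&(P[...,2]>.046)&(P[...,2]<.08)
    q=f[m]; zz=P[m][:,2]; print(cm,m.sum())
    for a in np.arange(-.13,-.02,.01):
            k=(q[:,0]>a)&(q[:,0]<=a+.01)
            if k.sum(): print("%.2f"%a,k.sum(),np.sort(np.round(q[k,1]*1000)).astype(int),"z",np.round(zz[k].mean(),3))
    m=(abs(f[...,0]+.02)<.012)&(abs(f[...,1]+.093)<.015)&(P[...,2]>.06)&(P[...,2]<.11); print("clip4 tab",m.sum(),np.percentile(P[m][:,2],[10,50,90,100]) if m.sum() else 0, f[m].mean(0) if m.sum() else 0)
s=bot.sense(); print((s["eef_pos"][:2]-O)@np.c_[BX,BY],s["eef_pos"],s["ee_rot"],s["contact_force"])
im=np.load("/tmp/top6.npz")["im"]; g=np.load("/tmp/scene6.npz")["im"]
o=np.zeros((400,780,3),np.uint8); o[:,:416]=cv2.resize(g[111:211,278:382],None,fx=4,fy=4,interpolation=cv2.INTER_CUBIC); o[:360,418:778]=cv2.resize(im[140:220,100:180],None,fx=4.5,fy=4.5,interpolation=cv2.INTER_CUBIC); cv2.imwrite("pics/z6.png",o[...,::-1])
E
```

```text
clock: 17.17
eef_pos: [0.5886, 0.1577, 0.1125]
ee_rot: [3.141, 0.0, 3.089]
contact_force: [-0.3, -0.2, -1.8]
width: 0.0209
finger_force: 69.9
clock: 18.0
eef_pos: [0.4663, 0.1656, 0.1128]
ee_rot: [3.141, 0.001, 3.092]
contact_force: [0.4, 0.5, -1.7]
width: 0.0209
finger_force: 69.9
top 0
clip4 tab 39 [0.079  0.0843 0.0977 0.1006] [-0.012  -0.0921]
scene 108
-0.13 9 [ 8  8  9  9 10 11 14 16 36] z 0.064
-0.12 19 [ 8  9 10 10 10 10 11 11 11 11 12 13 15 39 39 40 40 41 41] z 0.062
-0.11 20 [ 5  7  8  8  8  9 11 11 12 15 38 39 39 39 40 41 41 42 45 46] z 0.063
-0.10 17 [ 7  8  9  9  9 10 12 14 40 40 40 40 41 41 43 44 46] z 0.063
-0.09 18 [ 8  8  9 10 10 11 11 13 15 36 38 39 41 41 42 42 42 43] z 0.06
-0.08 11 [ 7  9  9 11 11 13 40 41 42 43 43] z 0.058
-0.07 8 [ 8 10 10 13 40 41 41 43] z 0.057
-0.06 6 [13 13 14 38 42 43] z 0.053
clip4 tab 34 [0.0801 0.0857 0.0977 0.1002] [-0.0151 -0.0966]
[-0.1532  0.0312] [0.4662 0.1655 0.1126] [3.1414 0.0006 3.0915] [ 0.3926  0.2031 -1.5221]
```

View pics/z6.png

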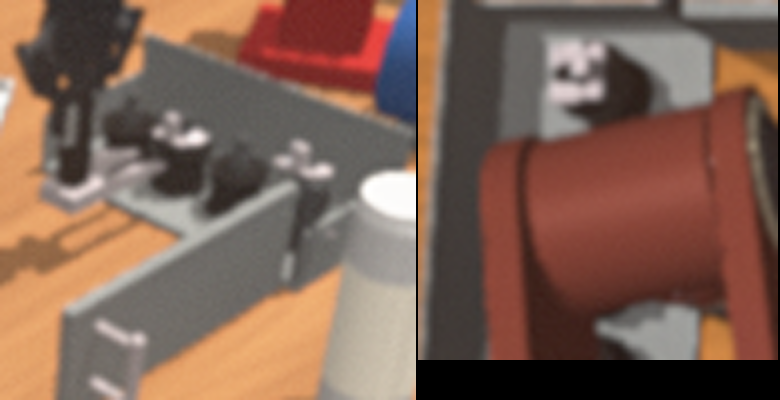

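Clip 4 stands raised on its stem, its tab top at about 0.099 (scene crop (305,160)). The fork is lined up with clip 2 but about 1.5 mm short laterally, so I correct that and insert.

```bash
python3 -m crank '0 .0015 0 0 0 0 0;0 .0015 .008 0 0 0 0;0 .0015 .016 0 0 0 0;0 .0015 .024 0 0 0 0;0 .0015 .03 0 0 0 0;0 .0015 .036 0 0 0 0;0 .0015 .042 0 0 0 0;0 .0015 .047 0 0 0 0;0 .0015 .047 0 0 0 0;0 .0015 .047 0 0 0 0'
python3 -m crank '0 0 .002 0 0 0 0;0 0 .004 0 0 0 0;0 0 .006 0 0 0 0;0 0 .008 0 0 0 0;0 0 .01 0 0 0 0;0 0 .012 0 0 0 0;0 0 .014 0 0 0 0;0 0 .016 0 0 0 0;0 0 .018 0 0 0 0;0 0 .018 0 0 0 0'
python3 -m crank '0 0 .004 0 0 0 0;0 0 .008 0 0 0 0;0 0 .012 0 0 0 0;0 0 .016 0 0 0 0;0 0 .02 0 0 0 0;0 0 .024 0 0 0 0;0 0 .028 0 0 0 0;0 0 .032 0 0 0 0;0 0 .036 0 0 0 0;0 0 .04 0 0 0 0'
python3 - <<'E'
from h import *
s=bot.sense(); print((s["eef_pos"][:2]-O)@np.c_[BX,BY],s["eef_pos"],s["contact_force"])
E
```

```text
clock: 18.93
eef_pos: [0.466, 0.2128, 0.1122]
ee_rot: [-3.141, -0.0, 3.092]
contact_force: [0.2, 0.4, -0.9]
width: 0.0209
finger_force: 69.9
clock: 19.77
eef_pos: [0.4663, 0.2303, 0.1114]
ee_rot: [-3.14, -0.002, 3.092]
contact_force: [-0.7, -1.8, -6.3]
width: 0.0207
finger_force: 69.3
clock: 20.6
eef_pos: [0.4693, 0.2713, 0.1128]
ee_rot: [3.14, 0.001, 3.092]
contact_force: [-0.4, 0.3, -1.9]
width: 0.0209
finger_force: 69.9
[-0.0474  0.0334] [0.4693 0.2713 0.1128] [-0.3602  0.2837 -1.884 ]
```

```bash
python3 -m crank '0 0 0 .002 0 0 0;0 0 -.01 .002 0 0 0;0 0 -.025 .002 0 0 0;0 0 -.04 .002 0 0 0;0 0 -.055 .002 0 0 0;0 0 -.07 .001 0 0 0;0 0 -.09 0 0 0 0;0 0 -.106 0 0 0 0;0 0 -.125 0 0 0 0;0 0 -.125 -.04 0 0 0'
python3 - <<'E'
from h import *
z=np.load("/tmp/top0.npz"); im=z["im"].astype(int); g=im.max(2)
m=np.zeros(g.shape,np.uint8); m[160:222,360:418]=g[160:222,360:418]<80
n,l,s,c=cv2.connectedComponentsWithStats(m); i=1+np.argmax(s[1:,4]); cn=max(cv2.findContours((l==i).astype(np.uint8),0,1)[0],key=len)
W=onz("top",cn[:,0],.003); r=cv2.minAreaRect((W[:,:2]*1000).astype(np.float32)); print("mat",r)
C=np.array(r[0])/1000
P=pts("top",z["d"])
m=(abs(P[...,0]-.456)<.13)&(abs(P[...,1]+.165)<.12)&(P[...,2]>.018)&(P[...,2]<.035); print("tray rim",cv2.minAreaRect((P[m][:,:2]*1000).astype(np.float32)))
plan([(.47,.02,.2,2.75),(C[0],C[1],.2,2.41)])
E
```

```text
clock: 21.43
eef_pos: [0.4561, 0.1415, 0.1434]
ee_rot: [-3.136, -0.018, 3.089]
contact_force: [-0.1, 0.7, -3.1]
width: 0.0206
finger_force: 70.0
mat ((483.5097351074219, -411.6492919921875), (123.25395965576172, 104.11107635498047), 6.157535076141357)
tray rim ((457.5299072265625, -161.03817749023438), (160.61959838867188, 130.63758850097656), 6.377913475036621)
now [0.4561 0.1415 0.1434] [-3.1364 -0.0176  3.0887] q [ 0.1459 -0.2265  2.0246 -0.0017  1.3618 -1.3717] t 21.4333
-0.0204 -0.1206 -0.0566  0 0 0.3387  |dist 0.135
-0.1772 -0.3938 -0.0000  0 0 0.3400  |dist 0.432
```

```bash
python3 -m crank '0 -.02 -.02 -.057 0 0 .1;0 -.02 -.06 -.057 0 0 .2;0 -.02 -.12 -.057 0 0 .339;0 -.02 -.12 -.057 0 0 .339;0 -.02 -.12 -.057 0 0 .339;0 -.02 -.12 -.057 0 0 .339;0 -.02 -.12 -.057 0 0 .339;0 -.02 -.12 -.057 0 0 .339;0 -.02 -.12 -.057 0 0 .339;0 -.02 -.12 -.057 0 0 .339'
python3 - <<'E'
from h import *
plan([(.48,-.22,.2,2.55),(.4835,-.4117,.2,2.41)])
E
```

```text
clock: 22.27
eef_pos: [0.4766, 0.0256, 0.2091]
ee_rot: [-3.141, -0.001, 2.754]
contact_force: [-0.8, 0.6, -1.6]
width: 0.0208
finger_force: 70.2
now [0.4766 0.0256 0.2091] [-3.1415 -0.0005  2.7545] q [-0.1026 -0.2987  1.9709  0.      1.4699 -1.2862] t 22.2667
-0.0959 -0.2261 0.0091  0 0 0.2045  |dist 0.246
-0.1098 -0.1572 -0.0000  0 0 0.1400  |dist 0.192
```

```bash
python3 -m crank '0 -.096 -.226 .009 0 0 .205;0 -.096 -.226 .009 0 0 .205;0 -.096 -.226 .009 0 0 .205;0 -.096 -.226 .009 0 0 .205;0 -.096 -.226 .009 0 0 .205;0 -.096 -.226 .009 0 0 .205;0 -.096 -.226 .009 0 0 .205;0 -.096 -.226 .009 0 0 .205;0 -.096 -.226 .009 0 0 .205;0 -.096 -.226 .009 0 0 .205'
python3 -m crank '0 -.11 -.157 0 0 0 .14;0 -.11 -.157 0 0 0 .14;0 -.11 -.157 0 0 0 .14;0 -.11 -.157 0 0 0 .14;0 -.11 -.157 0 0 0 .14;0 -.11 -.157 0 0 0 .14;0 -.11 -.157 0 0 0 .14;0 -.11 -.157 0 0 0 .14;0 -.11 -.157 0 0 0 .14;0 -.11 -.157 0 0 0 .14'
python3 - <<'E'
from h import *
plan([(.4835,-.4117,.064,2.41)])
E
```

```text
clock: 23.1
eef_pos: [0.4801, -0.2195, 0.2002]
ee_rot: [3.141, -0.0, 2.55]
contact_force: [-1.2, 0.1, -0.9]
width: 0.0207
finger_force: 70.4
clock: 23.93
eef_pos: [0.4837, -0.4108, 0.2004]
ee_rot: [3.141, -0.0, 2.41]
contact_force: [0.9, 0.4, -1.3]
width: 0.0208
finger_force: 70.5
now [ 0.4837 -0.4108  0.2004] [ 3.1414 -0.      2.4099] q [-0.8213  0.0951  1.6202  0.0002  1.4263 -1.6604] t 23.9333
-0.0005 -0.0008 0.1364  0 0 -0.0001  |dist 0.136
```

```bash
python3 -m crank '0 0 0 .03 0 0 0;0 0 0 .06 0 0 0;0 0 0 .09 0 0 0;0 0 0 .11 0 0 0;0 0 0 .125 0 0 0;0 0 0 .131 0 0 0;0 0 0 .134 0 0 0;0 0 0 .136 0 0 0;0 0 0 .1375 0 0 0;0 0 0 .1375 0 0 0'
python3 -m crank '0 0 0 0 0 0 0;.03 0 0 0 0 0 0;.06 0 0 0 0 0 0;.085 0 0 0 0 0 0;.085 0 0 0 0 0 0;.085 0 0 0 0 0 0;.085 0 0 0 0 0 0;.085 0 0 0 0 0 0;.085 0 0 0 0 0 0;.085 0 0 -.02 0 0 0'
python3 -m crank '.085 0 0 -.03 0 0 0;.085 0 0 -.07 0 0 0;.085 0 0 -.11 0 0 0;.085 0 0 -.15 0 0 0;.085 0 0 -.17 0 0 0;.085 0 0 -.17 0 0 0;.085 0 0 -.17 0 0 0;.085 0 0 -.17 0 0 0;.085 0 0 -.17 0 0 0;.085 0 0 -.17 0 0 0'
python3 - <<'E'
from h import *
im,d=grab("top","top7"); P=pts("top",d); f=(P[...,:2]-O)@np.c_[BX,BY]
for y in(-.093,.031):
    m=(abs(f[...,0]+.02)<.012)&(abs(f[...,1]-y)<.015)&(P[...,2]>.088)&(P[...,2]<.11); print(y,m.sum(),P[m].mean(0),P[m].max(0),f[m].mean(0), f[m].min(0),f[m].max(0))
m=(P[...,2]>.08)&(P[...,2]<.1)&(np.linalg.norm(P[...,:2]-[.4835,-.4117],axis=2)<.05); print("fork",m.sum(),P[m].mean(0) if m.sum() else 0)
m=(abs(P[...,0]-.456)<.13)&(abs(P[...,1]+.165)<.12)&(P[...,2]>.018)&(P[...,2]<.035); print("tray rim",cv2.minAreaRect((P[m][:,:2]*1000).astype(np.float32)))
grab("scene","scene7"); plan([])
E
```

```text
clock: 24.77
eef_pos: [0.4839, -0.4131, 0.0643]
ee_rot: [-3.141, 0.002, 2.408]
contact_force: [-0.1, 0.3, -1.3]
width: 0.021
finger_force: 70.6
clock: 25.6
eef_pos: [0.4809, -0.41, 0.0782]
ee_rot: [3.141, -0.009, 2.408]
contact_force: [-0.1, 0.3, -0.3]
width: 0.0852
finger_force: 0.0
clock: 26.43
eef_pos: [0.4825, -0.4117, 0.2501]
ee_rot: [3.141, -0.004, 2.408]
contact_force: [0.1, -0.5, 0.0]
width: 0.0848
finger_force: 0.0
-0.093 13 [0.5968 0.3006 0.0963] [0.6017 0.3033 0.1011] [-0.0118 -0.0925] [-0.0143 -0.0975] [-0.009  -0.0873]
0.031 17 [0.4754 0.3065 0.0958] [0.4813 0.3101 0.1009] [-0.012  0.029] [-0.0141  0.0231] [-0.0082  0.0339]
fork 67 [ 0.4866 -0.4101  0.0889]
tray rim ((457.2498779296875, -161.17526245117188), (159.96922302246094, 130.6943359375), 6.339102268218994)
now [ 0.4828 -0.4119  0.2509] [ 3.1413 -0.003   2.4078] q [-0.8236  0.0663  1.5661 -0.      1.5122 -1.6606] t 26.5333
```

View pics/top7.png

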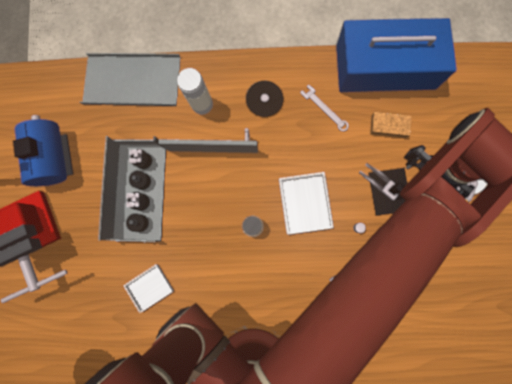

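The fork now stands on the mat at about (385,185), the door is wide open and both clips are still on their spindles. The tabs read farther back than expected, so I check them more closely.

Run:
```python
from h import *
for cm in("top","scene"):
    z=np.load(f"/tmp/{cm}7.npz"); P=pts(cm,z["d"]); f=(P[...,:2]-O)@np.c_[BX,BY]
    for y in(-.093,.031):
        m=(abs(f[...,0])<.035)&(abs(f[...,1]-y)<.028)&(P[...,2]>.058)&(P[...,2]<.12)
        print(cm,y); 
        for lo,hi in((.058,.066),(.066,.072),(.072,.078),(.078,.084),(.084,.09),(.09,.105)):
            k=m&(P[...,2]>lo)&(P[...,2]<=hi); q=f[k]
            if k.sum(): print("  z%.3f"%lo,k.sum(),"x",q[:,0].min(),q[:,0].mean(),q[:,0].max(),"y",(q[:,1]-y).min(),(q[:,1]-y).mean(),(q[:,1]-y).max())
t=np.load("/tmp/top7.npz")["im"][135:245,95:175]; g=np.load("/tmp/scene7.npz")["im"][110:190,285:385]
o=np.zeros((600,800,3),np.uint8); o[:550,:400]=cv2.resize(t,None,fx=5,fy=5,interpolation=cv2.INTER_CUBIC); o[:320,400:]=cv2.resize(g,None,fx=4,fy=4,interpolation=cv2.INTER_CUBIC); cv2.imwrite("pics/z7.png",o[...,::-1])
```

```text
top -0.093
  z0.066 27 x 0.0009676270471986666 0.013067265228141145 0.019858077445033366 y -0.015670052068676582 0.0015537480990364045 0.019732441301745687
  z0.072 45 x -0.009480810167505098 0.006112994911727719 0.018945955718603903 y -0.017537543816498025 0.003006386560186009 0.020860522729863495
  z0.078 32 x -0.015548064316114866 -0.010954623187969742 -0.0037974267772926742 y -0.016303370690596758 0.001959685603123788 0.018117059708432012
  z0.084 7 x -0.014310307202476787 -0.012208606859306437 -0.007630152577534937 y -0.0061179242096272846 0.001238747632948109 0.005306575634598187
  z0.090 22 x -0.014217131434887023 -0.008768843232014576 -0.0028094627121011758 y -0.006930195334586248 0.0006241807047214921 0.006458672223394371
top 0.031
  z0.058 2 x 3.122555636435882e-05 0.0016407445318330955 0.0032502635073018322 y 0.005429280609214056 0.005438050918054334 0.005446821226894612
  z0.066 27 x 0.002294571133547712 0.012411195637171244 0.020110944441273364 y -0.01919637801074743 0.0011856058639182735 0.01739257477045978
  z0.072 49 x -0.013364851866888884 0.006446093412203769 0.0190
[... 1596 characters left out ...]
380962 0.0054498637460759095 0.018838581107525867 y -0.02078186637019053 -0.00861451770210626 0.007773792431772279
  z0.072 10 x -0.020397385332612334 -0.006142684352416374 0.004607591318695871 y -0.022029541300520254 -0.011855050335320746 0.011454846907003123
  z0.078 19 x -0.02193426222870904 -0.016231912238138684 -0.0011968462977323144 y -0.01999897424420055 -0.002838297946127897 0.015244310790010623
  z0.084 5 x -0.01999463230061484 -0.016317382099113906 -0.013421845770774122 y -0.009953538613570252 -0.004249959090299774 0.0004945268658512469
  z0.090 12 x -0.018811941080362188 -0.014723253792229876 -0.009831285462342246 y -0.007949880032530991 -0.003714968196941693 0.0036209904060771417
```

View pics/z7.png

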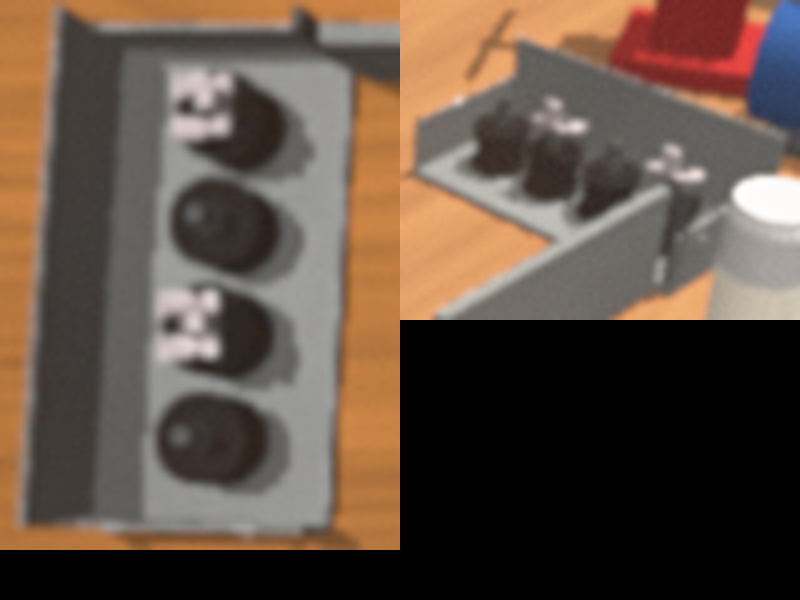

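The crop shows both clips lifted onto their stems, having slid about 8-10 mm towards the back wall. Their tab tops are centred near bay x = -0.010 and z = 0.098. I go to clip 4's tab with the fingers closing along bay y.

Run:
```python
from h import *
c4=bay(-.010,-.0925); c2=bay(-.0095,.0300); print(c4,c2)
plan([(.52,-.06,.25,1.9),(c4[0],c4[1],.2,1.521)])
```

```text
[0.5969 0.3024] [0.4746 0.309 ]
now [ 0.4828 -0.4119  0.2509] [ 3.1413 -0.003   2.4078] q [-0.8236  0.0663  1.5661 -0.      1.5122 -1.6606] t 26.5333
0.2080 0.2863 0.0009  0 0 0.5078  |dist 0.354
0.3181 0.1899 0.0500  0 0 0.3790  |dist 0.374
```

```bash
python3 -m crank '.05 .208 .286 0 0 0 .508;.05 .208 .286 0 0 0 .508;.05 .208 .286 0 0 0 .508;.05 .208 .286 0 0 0 .508;.05 .208 .286 0 0 0 .508;.05 .208 .286 0 0 0 .508;.05 .208 .286 0 0 0 .508;.05 .208 .286 0 0 0 .508;.05 .208 .286 0 0 0 .508;.05 .208 .286 0 0 0 .508'
python3 -m crank '.05 .318 .19 .05 0 0 .379;.05 .318 .19 .05 0 0 .379;.05 .318 .19 .05 0 0 .379;.05 .318 .19 .05 0 0 .379;.05 .318 .19 .05 0 0 .379;.05 .318 .19 .05 0 0 .379;.05 .318 .19 .05 0 0 .379;.05 .318 .19 .05 0 0 .379;.05 .318 .19 .05 0 0 .379;.05 .318 .19 .05 0 0 .379'
python3 - <<'E'
from h import *
plan([(.5969,.3024,.086,1.521)])
E
```

```text
clock: 27.37
eef_pos: [0.5202, -0.0567, 0.2523]
ee_rot: [3.142, -0.002, 1.905]
contact_force: [-0.4, -0.7, 0.4]
width: 0.0504
finger_force: 0.0
clock: 28.2
eef_pos: [0.5972, 0.3055, 0.2005]
ee_rot: [-3.139, -0.001, 1.524]
contact_force: [-0.4, -0.9, 0.2]
width: 0.0497
finger_force: 0.0
now [0.5972 0.3055 0.2005] [-3.1393 -0.0007  1.5242] q [0.3614 0.179  1.528  0.0015 1.4364 0.4078] t 28.2
-0.0031 -0.0002 0.1145  0 0 0.0032  |dist 0.115
```

```bash
python3 -m crank '.05 -.001 0 .03 0 0 0;.05 -.001 0 .06 0 0 0;.05 -.001 0 .085 0 0 0;.05 -.001 0 .1 0 0 0;.05 -.001 0 .109 0 0 0;.05 -.001 0 .1145 0 0 0;.05 -.001 0 .1145 0 0 0;.05 -.001 0 .1145 0 0 0;.05 -.001 0 .1145 0 0 0;.05 -.001 0 .1145 0 0 0'
python3 -m crank '.03 0 0 0 0 0 0;.02 0 0 0 0 0 0;0 0 0 0 0 0 0;0 0 0 0 0 0 0;0 0 0 0 0 0 0;0 0 0 0 0 0 0;0 0 0 0 0 0 0;0 0 0 0 0 0 0;0 0 0 0 0 0 0;0 0 0 0 0 0 0' 40
```

```text
clock: 29.03
eef_pos: [0.5984, 0.301, 0.0903]
ee_rot: [3.139, -0.001, 1.521]
contact_force: [0.2, 0.1, 0.8]
width: 0.0503
finger_force: 0.0
clock: 29.87
eef_pos: [0.5977, 0.3006, 0.0886]
ee_rot: [3.141, -0.0, 1.521]
contact_force: [2.5, -0.5, 1.8]
width: 0.0101
finger_force: 40.1
```

```bash
python3 -m crank '0 0 0 -.005 0 0 0;0 0 0 -.01 0 0 0;0 0 0 -.015 0 0 0;0 0 0 -.02 0 0 0;0 0 0 -.03 0 0 0;0 0 0 -.045 0 0 0;0 0 0 -.06 0 0 0;0 0 0 -.08 0 0 0;0 0 0 -.1 0 0 0;0 0 0 -.11 0 0 0' 50
python3 - <<'E'
from h import *
grab("scene","scene8"); im,d=grab("top","top8"); P=pts("top",d)
m=(abs(P[...,0]-.456)<.13)&(abs(P[...,1]+.165)<.12)&(P[...,2]>.018)&(P[...,2]<.035); print("tray rim",cv2.minAreaRect((P[m][:,:2]*1000).astype(np.float32)))
t=np.array([.4575,-.161]); a=np.radians(6.4); # tray long axis x?
plan([(.55,.05,.2,1.6),(.4575+.035,-.161,.2,1.57)])
g=np.load("/tmp/scene8.npz")["im"][60:200,250:420]; cv2.imwrite("pics/z8.png",cv2.resize(g,None,fx=3,fy=3,interpolation=cv2.INTER_CUBIC)[...,::-1])
E
```

```text
clock: 30.7
eef_pos: [0.5988, 0.3013, 0.2036]
ee_rot: [3.136, -0.003, 1.521]
contact_force: [0.9, -0.7, 1.3]
width: 0.0097
finger_force: 51.7
tray rim ((457.5489196777344, -161.15582275390625), (160.71478271484375, 130.73834228515625), 6.288735866546631)
now [0.599  0.3013 0.2029] [ 3.1353 -0.0028  1.5209] q [0.3552 0.1713 1.5326 0.0001 1.4309 0.405 ] t 30.8
-0.2535 -0.0364 0.0029  0 0 -0.0791  |dist 0.256
-0.2092 -0.0636 -0.0000  0 0 0.0300  |dist 0.219
```

View pics/z8.png

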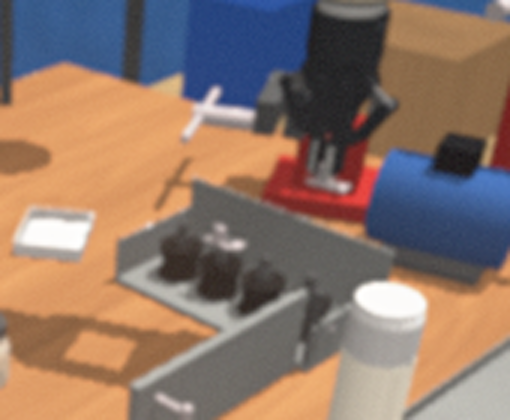

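The crop shows clip 4 hanging in the fingers at about (325,180) and the spindle bare. I carry it to the tray.

```bash
python3 -m crank '0 -.254 -.036 .003 0 0 -.05;0 -.254 -.036 .003 0 0 -.05;0 -.254 -.036 .003 0 0 -.05;0 -.254 -.036 .003 0 0 -.05;0 -.254 -.036 .003 0 0 -.05;0 -.254 -.036 .003 0 0 -.05;0 -.254 -.036 .003 0 0 -.05;0 -.254 -.036 .003 0 0 -.05;0 -.254 -.036 .003 0 0 -.05;0 -.254 -.036 .003 0 0 -.05'
python3 - <<'E'
from h import *
plan([(.49,-.18,.12,1.57),(.49,-.18,.026,1.57)])
E
```

```text
clock: 31.63
eef_pos: [0.5486, 0.0498, 0.1949]
ee_rot: [-3.141, -0.001, 1.572]
contact_force: [0.0, -0.1, -0.1]
width: 0.01
finger_force: 51.7
now [0.5486 0.0498 0.1949] [-3.1409 -0.0006  1.5719] q [-0.0448 -0.0987  1.8232  0.0006  1.4178 -0.046 ] t 31.6333
-0.2298 -0.0589 0.0749  0 0 0.0019  |dist 0.249
0.0000 0.0000 0.0940  0 0 -0.0000  |dist 0.094
```

```bash
python3 -m crank '0 -.23 -.059 .075 0 0 0;0 -.23 -.059 .075 0 0 0;0 -.23 -.059 .075 0 0 0;0 -.23 -.059 .075 0 0 0;0 -.23 -.059 .075 0 0 0;0 -.23 -.059 .075 0 0 0;0 -.23 -.059 .075 0 0 0;0 -.23 -.059 .075 0 0 0;0 -.23 -.059 .075 0 0 0;0 -.23 -.059 .075 0 0 0'
python3 -m crank '0 0 0 .03 0 0 0;0 0 0 .06 0 0 0;0 0 0 .08 0 0 0;0 0 0 .09 0 0 0;0 0 0 .093 0 0 0;0 0 0 .094 0 0 0;0 0 0 .094 0 0 0;0 0 0 .094 0 0 0;0 0 0 .094 0 0 0;0 0 0 .094 0 0 0'
python3 -m crank '.015 0 0 0 0 0 0;.02 0 0 0 0 0 0;.03 0 0 0 0 0 0;.03 0 0 0 0 0 0;.03 0 0 0 0 0 0;.03 0 0 -.03 0 0 0;.03 0 0 -.07 0 0 0;.03 0 0 -.11 0 0 0;.03 0 0 -.15 0 0 0;.05 0 0 -.175 0 0 0'
python3 - <<'E'
from h import *
c2=bay(-.0095,.0300)
plan([(.52,.05,.2,1.54),(c2[0],c2[1],.2,1.521)])
E
```

```text
clock: 32.47
eef_pos: [0.4907, -0.1799, 0.1207]
ee_rot: [3.141, -0.0, 1.573]
contact_force: [0.1, 0.2, -0.3]
width: 0.0101
finger_force: 51.7
clock: 33.3
eef_pos: [0.4905, -0.1817, 0.0276]
ee_rot: [3.14, 0.001, 1.571]
contact_force: [1.1, 0.3, 0.1]
width: 0.01
finger_force: 51.7
clock: 34.13
eef_pos: [0.491, -0.182, 0.2063]
ee_rot: [3.136, 0.003, 1.571]
contact_force: [0.5, -0.5, 0.9]
width: 0.0409
finger_force: 0.0
now [ 0.491  -0.182   0.2063] [3.1363 0.0028 1.5708] q [-0.4971 -0.18    1.877   0.      1.4386 -0.4972] t 34.1333
0.2320 0.0290 0.0063  0 0 0.0308  |dist 0.234
0.2575 -0.0534 -0.0000  0 0 0.0190  |dist 0.263
```

```bash
python3 -m crank '.05 .232 .029 .006 0 0 .031;.05 .232 .029 .006 0 0 .031;.05 .232 .029 .006 0 0 .031;.05 .232 .029 .006 0 0 .031;.05 .232 .029 .006 0 0 .031;.05 .232 .029 .006 0 0 .031;.05 .232 .029 .006 0 0 .031;.05 .232 .029 .006 0 0 .031;.05 .232 .029 .006 0 0 .031;.05 .232 .029 .006 0 0 .031'
python3 -m crank '.05 .2575 -.053 0 0 0 .019;.05 .2575 -.053 0 0 0 .019;.05 .2575 -.053 0 0 0 .019;.05 .2575 -.053 0 0 0 .019;.05 .2575 -.053 0 0 0 .019;.05 .2575 -.053 0 0 0 .019;.05 .2575 -.053 0 0 0 .019;.05 .2575 -.053 0 0 0 .019;.05 .2575 -.053 0 0 0 .019;.05 .2575 -.053 0 0 0 .019'
python3 - <<'E'
from h import *
im,d=grab("top","top9"); P=pts("top",d)
m=(abs(P[...,0]-.456)<.13)&(abs(P[...,1]+.165)<.12)&(P[...,2]>.018)&(P[...,2]<.035); print("tray rim",cv2.minAreaRect((P[m][:,:2]*1000).astype(np.float32)))
m=(abs(P[...,0]-.456)<.06)&(abs(P[...,1]+.165)<.05)&(P[...,2]>.012)&(P[...,2]<.05); print("clip4",m.sum(),P[m].mean(0),P[m].max(0),P[m].min(0))
plan([(*bay(-.010,.0305),.0875,1.521)])
E
```

```text
clock: 34.97
eef_pos: [0.5186, 0.0498, 0.1953]
ee_rot: [-3.142, 0.0, 1.538]
contact_force: [-0.5, 0.3, 0.0]
width: 0.0501
finger_force: 0.0
clock: 35.8
eef_pos: [0.4743, 0.3081, 0.1952]
ee_rot: [-3.142, 0.001, 1.519]
contact_force: [1.4, -0.3, 0.1]
width: 0.0502
finger_force: 0.0
tray rim ((457.50146484375, -161.16558837890625), (160.44760131835938, 130.82806396484375), 6.34592866897583)
clip4 29 [ 0.49  -0.18   0.023] [ 0.5076 -0.1741  0.0339] [ 0.4726 -0.185   0.0122]
now [0.4743 0.3079 0.1952] [-3.1416  0.0006  1.5183] q [ 0.4445 -0.0634  1.7895 -0.0006  1.4159  0.4971] t 35.85
0.0006 -0.0003 0.1077  0 0 -0.0027  |dist 0.108
```

Clip 4 lies in the tray with its tab top at about 0.033. Next is clip 2.

```bash
python3 -m crank '.05 0 0 .03 0 0 0;.05 0 0 .06 0 0 0;.05 0 0 .085 0 0 0;.05 0 0 .1 0 0 0;.05 0 0 .106 0 0 0;.05 0 0 .108 0 0 0;.05 0 0 .108 0 0 0;.05 0 0 .108 0 0 0;.05 0 0 .108 0 0 0;.05 0 0 .108 0 0 0'
python3 -m crank '.03 0 0 0 0 0 0;.02 0 0 0 0 0 0;0 0 0 0 0 0 0;0 0 0 0 0 0 0;0 0 0 0 0 0 0;0 0 0 0 0 0 0;0 0 0 0 0 0 0;0 0 0 0 0 0 0;0 0 0 0 0 0 0;0 0 0 0 0 0 0' 50
```

```text
clock: 36.68
eef_pos: [0.4746, 0.3101, 0.0889]
ee_rot: [3.139, -0.001, 1.521]
contact_force: [0.3, -0.2, 0.1]
width: 0.0499
finger_force: 0.0
clock: 37.52
eef_pos: [0.474, 0.3097, 0.0875]
ee_rot: [3.141, -0.0, 1.521]
contact_force: [2.6, -1.0, -0.2]
width: 0.01
finger_force: 49.6
```

```bash
python3 -m crank '0 0 0 -.005 0 0 0;0 0 0 -.01 0 0 0;0 0 0 -.015 0 0 0;0 0 0 -.02 0 0 0;0 0 0 -.03 0 0 0;0 0 0 -.045 0 0 0;0 0 0 -.06 0 0 0;0 0 0 -.08 0 0 0;0 0 0 -.1 0 0 0;0 0 0 -.11 0 0 0'
python3 - <<'E'
from h import *
plan([(.52,.05,.2,1.56),(.425,-.18,.12,1.57)])
E
```

```text
clock: 38.35
eef_pos: [0.4745, 0.3104, 0.2011]
ee_rot: [3.138, -0.002, 1.521]
contact_force: [1.0, -0.1, -0.3]
width: 0.01
finger_force: 49.6
now [0.4745 0.3104 0.2011] [ 3.1382 -0.0023  1.521 ] q [ 0.4479 -0.0674  1.7833  0.0004  1.4217  0.4976] t 38.35
-0.2578 0.0584 0.0011  0 0 -0.0390  |dist 0.264
-0.2310 -0.0925 0.0800  0 0 -0.0100  |dist 0.261
```

```bash
python3 -m crank '0 -.258 .058 0 0 0 -.04;0 -.258 .058 0 0 0 -.04;0 -.258 .058 0 0 0 -.04;0 -.258 .058 0 0 0 -.04;0 -.258 .058 0 0 0 -.04;0 -.258 .058 0 0 0 -.04;0 -.258 .058 0 0 0 -.04;0 -.258 .058 0 0 0 -.04;0 -.258 .058 0 0 0 -.04;0 -.258 .058 0 0 0 -.04'
python3 -m crank '0 -.231 -.0925 .08 0 0 -.01;0 -.231 -.0925 .08 0 0 -.01;0 -.231 -.0925 .08 0 0 -.01;0 -.231 -.0925 .08 0 0 -.01;0 -.231 -.0925 .08 0 0 -.01;0 -.231 -.0925 .08 0 0 -.01;0 -.231 -.0925 .08 0 0 -.01;0 -.231 -.0925 .08 0 0 -.01;0 -.231 -.0925 .08 0 0 -.01;0 -.231 -.0925 .08 0 0 -.01'
python3 - <<'E'
from h import *
im,d=grab("top","top10")
plan([(.425,-.18,.026,1.57)])
g=im[140:250,95:345]; cv2.imwrite("pics/z10.png",cv2.resize(g,None,fx=3,fy=3,interpolation=cv2.INTER_CUBIC)[...,::-1])
P=pts("top",d); m=(abs(P[...,0]-.456)<.13)&(abs(P[...,1]+.165)<.12)&(P[...,2]>.018)&(P[...,2]<.035); print("tray rim",cv2.minAreaRect((P[m][:,:2]*1000).astype(np.float32)))
E
```

```text
clock: 39.18
eef_pos: [0.5184, 0.05, 0.1972]
ee_rot: [-3.141, -0.001, 1.561]
contact_force: [0.2, 0.0, -0.5]
width: 0.0104
finger_force: 49.6
clock: 40.02
eef_pos: [0.4249, -0.1795, 0.118]
ee_rot: [3.141, -0.0, 1.573]
contact_force: [-0.2, 0.4, -0.2]
width: 0.0102
finger_force: 49.6
now [ 0.4251 -0.1795  0.1181] [3.1403 0.0002 1.5735] q [-0.5615 -0.2564  2.0936  0.0006  1.3033 -0.5644] t 40.0667
-0.0005 -0.0001 0.0921  0 0 0.0035  |dist 0.092
tray rim ((457.3531494140625, -160.71334838867188), (160.2359619140625, 129.6239471435547), 6.348973274230957)
```

View pics/z10.png

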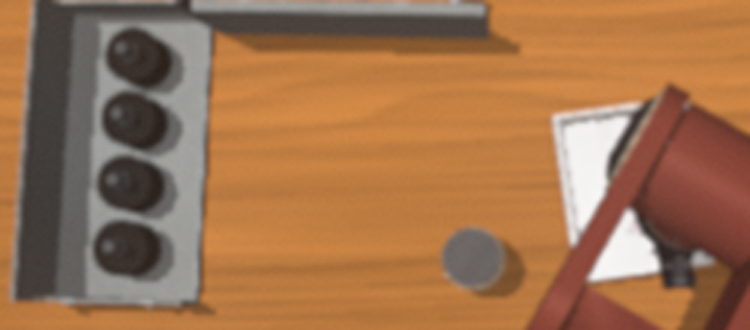

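All four spindles are bare and clip 2 is over the tray, so I release it there.

```bash
python3 -m crank '0 0 0 .03 0 0 0;0 0 0 .06 0 0 0;0 0 0 .08 0 0 0;0 0 0 .088 0 0 0;0 0 0 .091 0 0 0;0 0 0 .092 0 0 0;0 0 0 .092 0 0 0;0 0 0 .092 0 0 0;0 0 0 .092 0 0 0;0 0 0 .092 0 0 0'
python3 -m crank '.015 0 0 0 0 0 0;.02 0 0 0 0 0 0;.03 0 0 0 0 0 0;.03 0 0 0 0 0 0;.03 0 0 0 0 0 0;.03 0 0 -.03 0 0 0;.03 0 0 -.07 0 0 0;.03 0 0 -.11 0 0 0;.03 0 0 -.15 0 0 0;.03 0 0 -.18 0 0 0'
python3 - <<'E'
from h import *
plan([(.6565,.0036,.21,3.07)])
E
```

```text
clock: 40.9
eef_pos: [0.4247, -0.1814, 0.0265]
ee_rot: [3.14, 0.001, 1.571]
contact_force: [-0.5, -0.3, -1.9]
width: 0.0099
finger_force: 49.6
clock: 41.73
eef_pos: [0.4245, -0.1813, 0.2092]
ee_rot: [3.138, 0.002, 1.571]
contact_force: [0.7, 0.0, 0.3]
width: 0.0299
finger_force: 0.0
now [ 0.4245 -0.1813  0.2092] [3.1383 0.0021 1.5708] q [-0.5651 -0.3449  2.0065  0.      1.476  -0.5651] t 41.7333
0.1849 0.2320 -0.0008  0 0 -1.4992  |dist 0.297
```

```bash
python3 -m crank '.085 .185 .232 0 0 0 -1.15;.085 .185 .232 0 0 0 -1.15;.085 .185 .232 0 0 0 -1.15;.085 .185 .232 0 0 0 -1.15;.085 .185 .232 0 0 0 -1.15;.085 .185 .232 0 0 0 -1.15;.085 .185 .232 0 0 0 -1.15;.085 .185 .232 0 0 0 -1.15;.085 .185 .232 0 0 0 -1.15;.085 .185 .232 0 0 0 -1.15'
python3 -m crank '.085 0 0 0 0 0 -.12;.085 0 0 0 0 0 -.24;.085 0 0 0 0 0 -.349;.085 0 0 0 0 0 -.349;.085 0 0 0 0 0 -.349;.085 0 0 0 0 0 -.349;.085 0 0 0 0 0 -.349;.085 0 0 0 0 0 -.349;.085 0 0 0 0 0 -.349;.085 0 0 0 0 0 -.349'
python3 - <<'E'
from h import *
im,d=grab("top","top11"); P=pts("top",d)
m=(abs(P[...,0]-.456)<.13)&(abs(P[...,1]+.165)<.12)&(P[...,2]>.018)&(P[...,2]<.035); print("tray rim",cv2.minAreaRect((P[m][:,:2]*1000).astype(np.float32)))
for x in(.49,.425):
  m=(abs(P[...,0]-x)<.03)&(abs(P[...,1]+.165)<.05)&(P[...,2]>.012)&(P[...,2]<.05); print("clip",m.sum(),P[m].mean(0),P[m].max(0),P[m].min(0))
m=(P[...,2]>.08)&(P[...,2]<.1)&(np.linalg.norm(P[...,:2]-[.4835,-.4117],axis=2)<.09); print("fork",m.sum(),P[m].mean(0))
g,d=grab("scene","scene11"); P=pts("scene",d)
m=(abs(P[...,0]-.655)<.03)&(abs(P[...,1]-.0036)<.02)&(P[...,2]>.02)&(P[...,2]<.095); print("handle",m.sum(),P[m].mean(0),P[m].min(0),P[m].max(0))
plan([(.6565,.0036,.052,3.07)])
E
```

```text
clock: 42.57
eef_pos: [0.6562, 0.0049, 0.2044]
ee_rot: [-3.141, -0.001, 2.725]
contact_force: [-0.3, -1.0, -0.3]
width: 0.085
finger_force: 0.0
clock: 43.4
eef_pos: [0.6559, 0.0041, 0.2053]
ee_rot: [-3.142, -0.0, 3.069]
contact_force: [-0.1, -0.1, 0.1]
width: 0.085
finger_force: 0.0
tray rim ((457.47747802734375, -161.15957641601562), (160.4481964111328, 130.57461547851562), 6.360297679901123)
clip 31 [ 0.4884 -0.1797  0.0234] [ 0.5047 -0.1686  0.0347] [ 0.4755 -0.1848  0.0123]
clip 27 [ 0.4222 -0.1808  0.0239] [ 0.438  -0.1545  0.0361] [ 0.4065 -0.1874  0.0121]
fork 75 [ 0.4857 -0.4117  0.0891]
handle 183 [ 0.6444 -0.002   0.057 ] [ 0.625 -0.015  0.022] [0.6657 0.0232 0.0942]
now [0.6559 0.0041 0.2053] [3.1416 0.     3.0695] q [-0.1071  0.1406  1.5626  0.      1.4384 -1.6057] t 43.5
-0.0006 -0.0005 0.1533  0 0 -0.0005  |dist 0.153
```

View pics/top11.png

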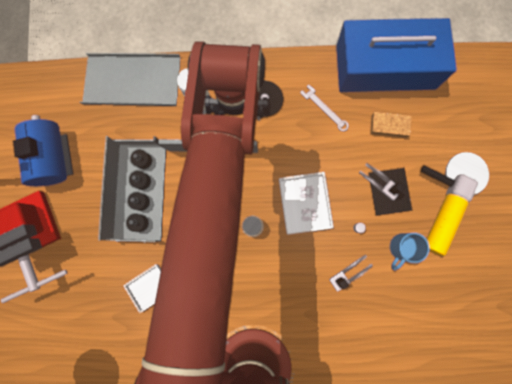

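The top view shows both clips in the tray at about (306,195), the fork upright on the mat at (383,185) and the bay empty. I take the door handle and swing it shut.

```bash
python3 -m crank '.085 0 0 .03 0 0 0;.085 0 0 .06 0 0 0;.085 0 0 .09 0 0 0;.085 0 0 .12 0 0 0;.085 0 0 .14 0 0 0;.085 0 0 .15 0 0 0;.085 0 0 .153 0 0 0;.085 0 0 .153 0 0 0;.085 0 0 .153 0 0 0;.085 0 0 .153 0 0 0'
python3 -m crank '0 0 0 0 0 0 0;0 0 0 0 0 0 0;0 0 0 0 0 0 0;0 0 0 0 0 0 0;0 0 0 0 0 0 0;0 0 0 0 0 0 0;0 0 0 0 0 0 0;0 0 0 0 0 0 0;0 0 0 0 0 0 0;0 0 0 0 0 0 0' 40
python3 - <<'E'
from h import *
s=bot.sense(); p=np.array(s["eef_pos"]); yaw=s["ee_rot"][2]
H=np.array([.6365,.244]); h=p[:2]; print(p,yaw)
for n in np.arange(.1,.85,.1):
    v=h-H; c,t=np.cos(-n),np.sin(-n); w=H+np.array([c*v[0]-t*v[1],t*v[0]+c*v[1]]); d=w-h
    a,b=np.cos(yaw),np.sin(yaw); print("%.1f"%n,"%.4f %.4f 0 0 0 %.3f"%(a*d[0]+b*d[1],b*d[0]-a*d[1],n),w)
E
```

```text
clock: 44.33
eef_pos: [0.6576, 0.0039, 0.0548]
ee_rot: [-3.141, 0.004, 3.07]
contact_force: [-0.3, 0.8, 1.0]
width: 0.0851
finger_force: 0.0
clock: 45.17
eef_pos: [0.657, -0.0024, 0.0529]
ee_rot: [-3.131, 0.003, 3.069]
contact_force: [1.1, -20.2, -0.6]
width: 0.01
finger_force: 38.9
[ 0.657  -0.0024  0.0529] 3.0688502401004376
0.1 0.0246 -0.0026 0 0 0 0.100 [ 0.6323 -0.0032]
0.2 0.0493 -0.0027 0 0 0 0.200 [ 0.6076 -0.0016]
0.3 0.0739 -0.0004 0 0 0 0.300 [0.5832 0.0025]
0.4 0.0982 0.0044 0 0 0 0.400 [0.5594 0.0091]
0.5 0.1218 0.0115 0 0 0 0.500 [0.5363 0.0179]
0.6 0.1446 0.0210 0 0 0 0.600 [0.5143 0.0291]
0.7 0.1664 0.0328 0 0 0 0.700 [0.4934 0.0423]
0.8 0.1869 0.0466 0 0 0 0.800 [0.474  0.0576]
```

Run:
```python
from h import *
yaw=3.07; H=np.array([.640,.239]); h=np.array([.6568,-.0045]); c0=np.array([.6565,.0036])
for n in np.arange(0,.85,.1):
    v=h-H; c,t=np.cos(-n),np.sin(-n); w=H+np.array([c*v[0]-t*v[1],t*v[0]+c*v[1]]); d=w-c0
    a,b=np.cos(yaw),np.sin(yaw); print("%.1f"%n,"%.4f %.4f 0 0 0 %.3f"%(a*d[0]+b*d[1],b*d[0]-a*d[1],n),w)
```

```text
0.0 -0.0009 -0.0081 0 0 0 0.000 [ 0.6568 -0.0045]
0.1 0.0234 -0.0103 0 0 0 0.100 [ 0.6324 -0.005 ]
0.2 0.0478 -0.0100 0 0 0 0.200 [ 0.6081 -0.003 ]
0.3 0.0721 -0.0074 0 0 0 0.300 [0.5841 0.0014]
0.4 0.0959 -0.0023 0 0 0 0.400 [0.5607 0.0082]
0.5 0.1192 0.0051 0 0 0 0.500 [0.538  0.0173]
0.6 0.1416 0.0149 0 0 0 0.600 [0.5164 0.0285]
0.7 0.1628 0.0268 0 0 0 0.700 [0.496  0.0419]
0.8 0.1829 0.0407 0 0 0 0.800 [0.477  0.0573]
```

```bash
python3 -m crank '0 0 -.006 0 0 0 0;0 .011 -.009 0 0 0 .05;0 .0234 -.01 0 0 0 .1;0 .0478 -.01 0 0 0 .2;0 .072 -.0075 0 0 0 .3;0 .096 -.0025 0 0 0 .4;0 .119 .005 0 0 0 .5;0 .1415 .015 0 0 0 .6;0 .163 .027 0 0 0 .7;0 .183 .041 0 0 0 .8'
python3 - <<'E'
from h import *
s=bot.sense(); print(s["eef_pos"],s["ee_rot"],s["contact_force"])
yaw=3.07-.8; H=np.array([.640,.239]); h=np.array([.6568,-.0045]); c0=np.array([.477,.0573])
for n in np.arange(.9,1.61,.1):
    v=h-H; c,t=np.cos(-n),np.sin(-n); w=H+np.array([c*v[0]-t*v[1],t*v[0]+c*v[1]]); d=w-c0
    a,b=np.cos(yaw),np.sin(yaw); print("%.1f"%n,"%.4f %.4f 0 0 0 %.3f"%(a*d[0]+b*d[1],b*d[0]-a*d[1],n-.8),w)
E
```

```text
clock: 46.0
eef_pos: [0.4761, 0.0591, 0.0529]
ee_rot: [3.138, 0.001, 2.264]
contact_force: [5.1, 6.5, -0.5]
width: 0.0102
finger_force: 40.7
[0.4761 0.0591 0.0529] [3.1384 0.0005 2.2641] [ 5.1153  6.5103 -0.465 ]
0.9 0.0243 -0.0022 0 0 0 0.100 [0.4597 0.0745]
1.0 0.0487 -0.0020 0 0 0 0.200 [0.4442 0.0933]
1.1 0.0729 0.0007 0 0 0 0.300 [0.4306 0.1136]
1.2 0.0968 0.0058 0 0 0 0.400 [0.4191 0.1351]
1.3 0.1200 0.0132 0 0 0 0.500 [0.4099 0.1577]
1.4 0.1424 0.0229 0 0 0 0.600 [0.4029 0.1811]
1.5 0.1637 0.0348 0 0 0 0.700 [0.3983 0.205 ]
1.6 0.1837 0.0488 0 0 0 0.800 [0.3961 0.2293]
```

```bash
python3 -m crank '0 .0243 -.002 0 0 0 .1;0 .0487 -.002 0 0 0 .2;0 .073 .0007 0 0 0 .3;0 .097 .006 0 0 0 .4;0 .12 .013 0 0 0 .5;0 .131 .018 0 0 0 .55;0 .1424 .023 0 0 0 .6;0 .153 .0285 0 0 0 .65;0 .1637 .035 0 0 0 .7;0 .1637 .035 0 0 0 .7'
python3 -m crank '0 .001 0 0 0 0 .005;0 .002 0 0 0 0 .01;0 .003 0 0 0 0 .015;0 .0045 .0002 0 0 0 .02;0 .006 .0003 0 0 0 .025;0 .007 .0004 0 0 0 .03;0 .0085 .0004 0 0 0 .035;0 .01 .0005 0 0 0 .04;0 .01 .0005 0 0 0 .04;0 .01 .0005 0 0 0 .04'
```

```text
clock: 46.83
eef_pos: [0.3983, 0.2076, 0.0529]
ee_rot: [3.139, -0.001, 1.571]
contact_force: [3.6, 0.1, -0.4]
width: 0.0098
finger_force: 40.7
clock: 47.67
eef_pos: [0.3974, 0.2157, 0.0528]
ee_rot: [-3.138, 0.0, 1.529]
contact_force: [-5.6, -0.7, 9.6]
width: 0.0099
finger_force: 41.7
```

```bash
python3 -m crank '0 .001 0 0 0 0 .004;0 .002 0 0 0 0 .008;0 .003 0 0 0 0 .012;0 .004 0 0 0 0 .012;0 .004 0 0 0 0 .012;0 .004 0 0 0 0 .012;0 .004 0 0 0 0 .012;0 .004 0 0 0 0 .012;0 .004 0 0 0 0 .012;0 .004 0 0 0 0 .012'
python3 -m crank '.01 0 0 0 0 0 0;.03 0 0 0 0 0 0;.085 0 0 0 0 0 0;.085 0 0 0 0 0 0;.085 0 0 0 0 0 0;.085 0 0 0 0 0 0;.085 0 0 0 0 0 0;.085 0 0 0 0 0 0;.085 0 0 -.02 0 0 0;.085 0 0 -.04 0 0 0'
python3 -m crank '.085 0 0 -.04 0 0 0;.085 0 0 -.08 0 0 0;.085 0 0 -.12 0 0 0;.085 0 0 -.16 0 0 0;.085 0 0 -.2 0 0 0;.085 -.05 0 -.2 0 0 0;.085 -.08 0 -.2 0 0 0;.085 -.1 0 -.2 0 0 0;.085 -.1 0 -.2 0 0 0;.085 -.1 0 -.2 0 0 0'
python3 - <<'E'
from h import *
for cm in("top","scene"):
    im,d=grab(cm,cm+"12"); P=pts(cm,d); f=(P[...,:2]-O)@np.c_[BX,BY]
    m=(abs(f[...,1])<.125)&(abs(f[...,0]+.075)<.02)&(P[...,2]>.02)&(P[...,2]<.09); q=f[m]; print("door slope",m.sum(),np.polyfit(q[:,1],q[:,0],1) if m.sum()>20 else 0)
    m=(abs(P[...,0]-.456)<.13)&(abs(P[...,1]+.165)<.12)&(P[...,2]>.018)&(P[...,2]<.035); print("tray",cv2.minAreaRect((P[m][:,:2]*1000).astype(np.float32)))
    m=(P[...,2]>.08)&(P[...,2]<.1)&(np.linalg.norm(P[...,:2]-[.4835,-.4117],axis=2)<.09); print("fork",m.sum(),P[m].mean(0) if m.sum() else 0)
plan([])
E
```

```text
clock: 48.5
eef_pos: [0.397, 0.2197, 0.0528]
ee_rot: [-3.137, 0.001, 1.517]
contact_force: [-7.7, -1.1, 10.5]
width: 0.0099
finger_force: 42.0
clock: 49.33
eef_pos: [0.397, 0.2194, 0.0912]
ee_rot: [-3.138, 0.002, 1.518]
contact_force: [1.0, -0.2, 0.3]
width: 0.085
finger_force: 0.0
clock: 50.17
eef_pos: [0.3932, 0.1194, 0.2924]
ee_rot: [3.141, -0.0, 1.516]
contact_force: [0.3, 0.2, 1.1]
width: 0.085
finger_force: 0.0
door slope 299 [-0.0037 -0.071 ]
tray ((457.6294860839844, -161.1568603515625), (160.71336364746094, 130.8209228515625), 6.344559192657471)
fork 76 [ 0.4856 -0.4118  0.0887]
door slope 1059 [-0.0046 -0.0742]
tray ((456.6621398925781, -165.81353759765625), (164.1480712890625, 134.31781005859375), 6.330952167510986)
fork 86 [ 0.4902 -0.4172  0.0882]
now [0.3931 0.1205 0.2922] [-3.1414 -0.0004  1.5181] q [ 0.1156 -0.52    1.994   0.0004  1.6677  0.1684] t 50.2667
```

View pics/scene12.png

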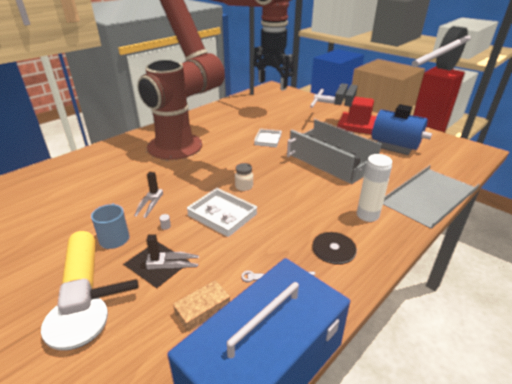

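The scene view shows the door shut (the fitted angle is about 0.005 rad), both clips in the tray at (222,212), and the fork upright on the mat at (155,250). The arm is clear of everything, so I hand in.

```bash
python3 -c "
from workcell import bot
print(bot.job_done())"
```

```text
the job is handed in; nothing more can be done
None
```

Handed in at about 50 s: both clips present (2 and 4) were pried up with the fork and lie in the tray, the guard door measures shut, and the fork stands upright about 3 mm from the mat's centre; the hand-in gave no verdict back.

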